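# Build a filter pack on the press stand and shut its keeper bar

### The job

Take the three dry discs from under the lamp of the drying rack and build the filter pack on the round plate of the press stand: the perforated steel disc first, then the white one, then the blue one on top, each let go lying flat and centred on the plate. Set each disc down by feel, without dropping it or pressing hard, then swing the red keeper bar over the pack until it snaps fully shut. Leave everything else on the bench where it is.

Things in the scene. Friction and masses are not known exactly. Their poses are not given: they have to be found in the camera images.
- rack: Grey drying rack with a board (90 x 280 mm) sloping at 35 degrees to the level. Origin on the table under the board's middle; x level, pointing up the slope (into the rack), y along the row, z up. Three discs lie on the board, 85 mm apart, centres of their undersides at (0, -85 | 0 | 85, 45) mm. Nothing stands beside or upslope of a disc. Open on its lower (-x) side.
- lamp (a point): Middle of the underside of the rack's white lamp bar, straight above the row, 171 mm above the table. The bar is 26 mm (rack's x) by 296 mm (y) by 17 mm high, on end posts 144 mm either side. It blocks a tool coming straight down: a disc is reached by a tool leaning like the board's normal (35 degrees), from the open -x side.
- pegs (a point): On the board's face just below the middle disc, on its centre line. Each disc is kept from sliding down by two steel pegs of 3 mm radius, 15 mm either side of its middle and 22 mm down the slope from it, rising 8 mm from the board.
- support: The support disc: dark steel with a pattern of drilled holes, about 100 g; round disc, 47 mm in diameter, 12 mm thick, flat on both faces; origin at the centre of its underside, z along its axis. At the start it lies in one of the three places of the rack (which disc is where changes).
- filter: The filter disc: plain white rigid sintered ceramic, about 45 g; round disc, 47 mm in diameter, 12 mm thick, flat on both faces; origin at the centre of its underside, z along its axis. At the start it lies in one of the three places of the rack (which disc is where changes).
- cap: The cap disc: blue plastic with a dark ring groove, about 30 g; round disc, 47 mm in diameter, 12 mm thick, flat on both faces; origin at the centre of its underside, z along its axis. At the start it lies in one of the three places of the rack (which disc is where changes).
- stand: Press stand's fixed grey foot, 120 x 130 x 12 mm; origin on the table straight under the centre of the round aluminium plate (64 mm diameter), z up. The plate's upper face is at a height set anew each time and not reported: 70 to 100 mm above the table, to be found by touch or sight. The platform (90 in x, 150 in y, its top 8 mm below the plate's) is rigid.
- hinge_foot (a point): Point on the table straight under the axis of the keeper bar's hinge post (8 mm radius, rising 38 mm above the plate's upper face), 55 mm from the plate's centre along the stand's +y.
- catch_foot (a point): Point on the table straight under the pin when the bar is shut, 63 mm from the plate's centre along the stand's -y. The catch post (30 mm in x by 16 mm in y, up to 28 mm above the plate's upper face, spring ball on top up to 38 mm) stands 55 mm from the plate's centre on this side.
- keeper (a joint): Red bar turning level about hinge_foot's vertical, 14 mm wide, 6 thick, underside 39 mm above the plate (the pack is 36 high). 0 rad = shut, along the stand's -y; opens anticlockwise from above (points along sin q, -cos q in the stand's x, y) to 2.0; starts 1.2 to 1.9. Black pin, 12 mm diameter, 118 mm from the hinge, from 45 to 85 mm above the plate. Turns freely; from 0.14 rad a spring ball resists (4 N at the pin) up to 0.07, then it snaps shut; hard stop at 0.
- jar_a: Bystander: sample jar with brown content and white cap, 58 mm diameter, 60 mm tall; origin at the centre of its underside.
- jar_b: Bystander: sample jar with tan content and white cap, 58 mm diameter, 60 mm tall; origin at the centre of its underside.
- meter: Bystander: blue hand-held meter lying flat, 75 x 150 x 32 mm; origin at the centre of its underside.
- flask: Bystander: glass flask with a white funnel in it, 76 mm diameter, 135 mm tall; origin at the centre of its underside.
- vials: Bystander: blue rack with eight small vials, 60 x 120 x 60 mm; origin at the centre of its underside.
- radio: Bystander: black hand radio lying flat, 120 x 55 x 34 mm with a 70 mm aerial along +x; origin at the centre of its underside.
Not all that is in view belongs to the job. There is more than one size of the support; the job needs the smaller.

How it is judged (in metres and radians):
On the way, in this order (a step that is already met when the one before it is completed fails the run):
1. The perforated steel disc lies flat and centred on the plate, let go (horizontal distance between support and stand below 0.004 m and (angle between support's own z axis and vertical below 0.06 rad or angle between support's own z axis and vertical above 3.08 rad) and contact force between support and stand above 0.05 N and contact force between support and the fingers below 0.05 N and linear speed of support below 0.02 m/s), for 0.2 s.
2. The white disc lies flat and centred on the steel one, let go (horizontal distance between filter and stand below 0.004 m and (angle between filter's own z axis and vertical below 0.06 rad or angle between filter's own z axis and vertical above 3.08 rad) and contact force between filter and support above 0.05 N and contact force between filter and the fingers below 0.05 N and linear speed of filter below 0.02 m/s), for 0.2 s.
3. The blue disc lies flat and centred on the white one, let go (horizontal distance between cap and stand below 0.004 m and (angle between cap's own z axis and vertical below 0.06 rad or angle between cap's own z axis and vertical above 3.08 rad) and contact force between cap and filter above 0.05 N and contact force between cap and the fingers below 0.05 N and linear speed of cap below 0.02 m/s), for 0.2 s.
4. The keeper bar is shut in its detent (value of joint keeper below 0.05 rad and velocity of joint keeper between -0.1 and 0.1 rad/s), for 0.2 s.
At the end, for the whole second after the job is handed in: Steel disc on the plate, white disc on it, blue disc on top, each flat (within 0.06 rad) and within 4 mm of the plate's axis, touching the one below, untouched by the fingers and at rest; keeper bar shut (below 0.05 rad) and still (all of step 1 and all of step 2 and all of step 3 and all of step 4).
It fails at once if A disc is dropped: it falls freely, touching nothing, faster than 0.35 m/s (about 6 mm of fall) ((contact force between support and anything else below 0.01 N and linear speed of support above 0.35 m/s) or (contact force between filter and anything else below 0.01 N and linear speed of filter above 0.35 m/s) or (contact force between cap and anything else below 0.01 N and linear speed of cap above 0.35 m/s)).
It fails at once if The pack is pressed hard: more than 70 N of the steel disc on the stand (contact force between support and stand above 70 N).
It fails at once if A bystander is moved more than 20 mm (distance of any of jar_a, jar_b, meter, flask, vials, radio from where it was at the start of the episode above 0.02 m).
It also fails if it takes over 72 s, if anything falls off the work surface, if the arm or the gripper's body presses on something with over 40 N, if the wrist force passes 120 N, or if a joint passes its speed limit or range.

### The arm

A 6-joint arm with a two-finger parallel gripper is mounted at the origin on the work surface. World frame = base frame: x ahead of the robot, y to its left, z up, the work surface at z = 0. Lengths are in mm, angles in rad, forces in N, time in s.
With the tool pointing down it reaches from about 300 to 775 mm from the base axis. Payload 14.6 kg.
Tool frame: the origin (TCP) lies at the very end of the fingers, on their centre line; the grasp point (between the pads) lies 19 mm behind it; z points along the fingers, y is the line along which they close (so a half turn about z gives the same grasp; the last joint's range is limited). The gripper opens to 94 mm and grips with 3 to 60 N. Pads are 16 mm wide; open, the fingers measure 119 mm over their backs; the gripper's body (75 mm by 177 mm) begins 78 mm behind the grasp point.
Start: joints at [-1.177, 0.3, 1.521, -0, 1.321, -0.067], TCP at [244.557, -492.626, 165.446] pointing down, gripper open.
Joint ranges: [-3.03, 3.03], [-0.79, 2.21], [0.23, 2.52], [-1.04, 4.18], [0, 3.07], [-2.55, 2.55]. Speed limits (rad/s): [2.22, 2.22, 2.57, 3.14, 3.14, 3.14].

### API

Orientations are given as [roll, pitch, yaw] about the fixed x, y, z axes, in that order (R = Rz(yaw) Ry(pitch) Rx(roll)).
In Python, from cell import manip, eyes, ticket gives the robot as it stands. The module is installed in compiled form; this text tells all that it offers.
- The arm moves only by the tool arm_command, never from a script. Its argument "plan" is a list of rows, each a list of 5 numbers: the opening, from -1 (shut) to 1 (fully open), then the shift along the tool's x, y, z in m, then the turn about the tool's z in rad. In form: [[jaw, dx, dy, dz, roll], ...]. A call has 1 to 20 rows; each row shifts and turns the commanded pose from where the row before left it, along the tool's axes as they then stand; what a row does not reach is not made up. A row lasts 1/8 s, in which the tool goes at most 62.5 mm and 10.7 degrees, less where a joint would pass 70% of its speed; a pose out of reach is approached as far as the arm can. A call is refused whole if a number of a shift passes 0.0625 or a number of a turn 0.188, either way. A call with a gripper value outside its range is refused whole. The fingers move at their own pace and stop on an object; "newtons" is the grip in N (left out, the last holds). Time passes only in rows, so rows that do not move let the fingers close. It gives the time, the measured TCP pose, the force, the opening and the grip force at its end, in the units of the state.
- manip.read_state(): the state, without advancing time (a new reading comes with each control period).
- eyes.camera(name): name is "scene" or "top" or "wrist"; returns a dict with "img" (420x560x3 uint8, blue, green, red), "z_map" (420x560 float32, mm along the optical axis (not along the pixel's ray), 0 where there is no reading), "fx", "fy", "cx", "cy" (pixels), "dist" ([k1, k2, p1, p2, k3] as OpenCV has them; the pictures are not rectified), "eye" and "orientation" of the camera in the world. Camera axes: x right, y down, z forward; pixel columns grow to the right and rows downward; lengths in mm; the calibration is good to about 2 mm. A picture is of the moment at which its call begins.
- ticket.sign_off(): hands the job in; it is judged then, once.
The state is a dict: "clock": time; "joints": joint angles; "qd": joint speeds; "effort": joint torques, N m; "eef_pos": TCP position; "eef_rot": TCP orientation; "wrist_force": force on the tool from outside, world axes, zero at the start; "moment": the same for the moment, N m; "finger_gap": finger opening in mm; "finger_force": force on a finger pad.
Only numpy, scipy, OpenCV 4.12 (cv2) and the standard library are available. Lean on these libraries where they do the work, as an engineer would, in place of code of your own. Each camera call takes 0.05 s, during which the arm holds its last target. There are 200 camera calls.

## Working session

There is one attempt and no reset: what is moved stays moved. The work goes in short steps, Python scripts to look and compute and a tool call to move; the robot and the scene stay as the last step left them, time stands still between calls to the robot, and variables do not carry over. Pictures are saved under pics/ and viewed, at most 10 in all, crops included, and the job is handed in when it is done.

Besides the shell and the picture viewer there is one more tool, called after ">>>" as a command line: name --pt "numbers of a row" for each row, then --argument value for the rest. arm_command: Moves the arm, as the interface text tells. Its arguments: {"type":"object","properties":{"plan":{"type":"array"},"newtons":{"type":"number"}},"required":["plan"]}

```bash
mkdir -p pics; ls
python3 - <<'E'
from cell import manip, eyes
import cv2,numpy as np
s=manip.read_state();print(s)
for n in("scene","top"):
    c=eyes.camera(n);cv2.imwrite(f"pics/{n}0.png",c["img"]);np.savez(f"{n}0.npz",**{k:np.array(v) for k,v in c.items()})
    print(n,c["fx"],c["fy"],c["cx"],c["cy"],c["dist"],c["eye"],c["orientation"],(c["z_map"]>0).mean())
E
```

```text
pics
{'clock': 0.0, 'joints': array([-1.17659060e+00,  3.00442336e-01,  1.52157729e+00, -2.16783238e-05,
        1.32070159e+00, -6.65593415e-02]), 'qd': array([-0.00099704, -0.00112401, -0.00029416,  0.00135154,  0.00029492,
       -0.0008317 ]), 'effort': array([-1.58971841e-03, -5.31820536e+01, -3.52741778e+01,  7.07572815e-02,
        2.44566542e-02, -1.04012508e-04]), 'eef_pos': array([ 244.4418042 , -492.35209177,  164.90373867]), 'eef_rot': array([-3.14046520e+00, -5.41093176e-05,  4.60770420e-01]), 'wrist_force': array([ 0.43740536, -0.39177531,  0.49160656]), 'moment': array([0.01673393, 0.03712166, 0.02337065]), 'finger_force': 0.0, 'finger_gap': 94.2055220322603}
scene 528.340157684699 528.340157684699 281.0143735600086 209.17572735001852 [-0.14883801  0.          0.          0.          0.        ] [1249.61667708 -456.65469743 1198.26075179] [-2.4804423  -0.01410363  1.0001464 ] 0.995829081632653
top 421.561481720191 421.561481720191 281.08951868715127 207.47067619202141 [-0.01512966  0.          0.          0.          0.        ] [ 362.24183052    7.66807556 1314.48262522] [-2.96338471  0.00333516 -1.54429895] 0.9960331632653061
```

View pics/scene0.png

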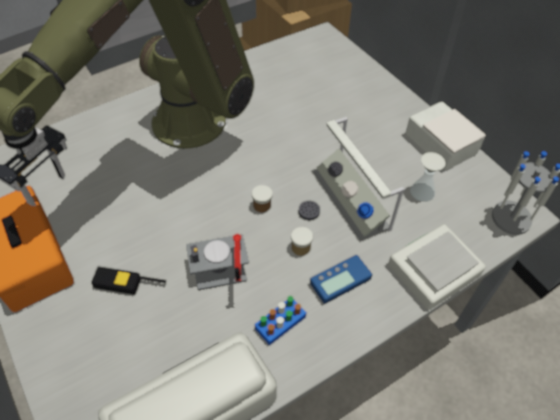

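View pics/top0.png

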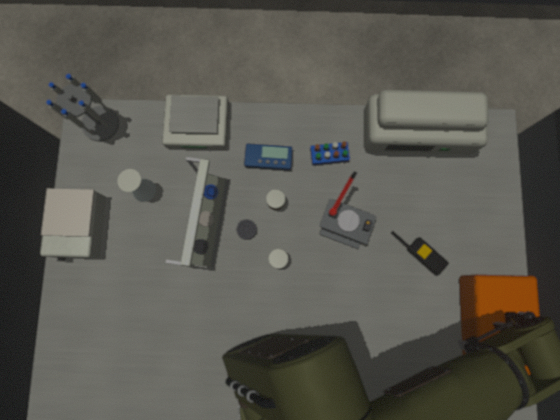

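The scene view shows the steel disc at (337,168), white at (350,186) and blue at (366,210) in the rack, with the larger decoy at (310,210). The stand plate is at (217,251) and the red bar at (237,255). In the top view the plate is at (348,220), the bar runs (333,215)–(354,173), and the discs are at (200,246), (205,218) and (211,191).

```bash
cat > h.py <<'E'
import numpy as np,cv2
from scipy.spatial.transform import Rotation as Ro
def load(n): return dict(np.load(n+".npz"))
def pose(c): return Ro.from_euler('xyz',c["orientation"]).as_matrix(),np.array(c["eye"])
def rays(c,uv):
    K=np.array([[c["fx"],0,c["cx"]],[0,c["fy"],c["cy"]],[0,0,1.]])
    p=cv2.undistortPoints(np.array(uv,float).reshape(-1,1,2),K,np.array(c["dist"],float)).reshape(-1,2)
    return np.c_[p,np.ones(len(p))]
def onplane(c,uv,z):
    R,e=pose(c); d=rays(c,uv)@R.T
    return e+d*((z-e[2])/d[:,2])[:,None]
def cloud(c):
    h,w=c["z_map"].shape; v,u=np.mgrid[:h,:w]
    R,e=pose(c); P=rays(c,np.c_[u.ravel(),v.ravel()])*c["z_map"].reshape(-1,1)
    return (P@R.T+e).reshape(h,w,3)
E
python3 - <<'E'
from h import *
np.set_printoptions(precision=1,suppress=True)
for n,box in(("scene0",dict(stand=(180,225,260,310),rack=(310,110,420,250))),("top0",dict(stand=(310,165,385,250),rack=(160,150,230,275)))):
    c=load(n);W=cloud(c);hsv=cv2.cvtColor(c["img"],cv2.COLOR_BGR2HSV)
    print(n,"table z",np.median(W[...,2][(abs(W[...,0]-400)<200)&(abs(W[...,1])<200)]))
    def rep(name,m,b):
        M=np.zeros(m.shape,np.uint8);x0,y0,x1,y1=b;M[y0:y1,x0:x1]=m[y0:y1,x0:x1]
        k,l,st,ce=cv2.connectedComponentsWithStats(M)
        for i in np.argsort(-st[1:,4])[:3]+1:
            if st[i,4]<12: continue
            P=W[l==i];print(name,st[i,4],ce[i],"med",np.median(P,0),"lo",np.percentile(P,3,0),"hi",np.percentile(P,97,0))
    H,S,V=cv2.split(hsv);z=W[...,2]
    rep("red",((H<8)|(H>172))&(S>140)&(V>80),box["stand"])
    rep("blue",(H>100)&(H<125)&(S>150),box["rack"])
    rep("lamp",(z>160)&(z<215),box["rack"])
    rep("discs/board",(z>20)&(z<110),box["rack"])
    rep("plat",(z>50)&(z<106),box["stand"])
    rep("plate",(z>60)&(z<110)&(V>160)&(S<50),box["stand"])
    rep("foot",(z>6)&(z<20),box["stand"])
    x0,y0,x1,y1=box["stand"];zz=z[y0:y1,x0:x1];hh,e=np.histogram(zz,np.arange(-5,180,5));print(dict(zip(e.astype(int),hh)))
    for k,(x0,y0,x1,y1) in box.items():
        cv2.imwrite(f"pics/{n}_{k}.png",cv2.resize(c["img"][y0:y1,x0:x1],None,fx=5,fy=5,interpolation=cv2.INTER_CUBIC))
import glob
a=cv2.imread("pics/scene0_stand.png");b=cv2.imread("pics/top0_stand.png");r=cv2.imread("pics/scene0_rack.png")
h=600;f=lambda i:cv2.copyMakeBorder(cv2.resize(i,None,fx=.75,fy=.75),0,0,0,0,0)
a,b,r=[cv2.resize(i,(266,int(266*i.shape[0]/i.shape[1]))) for i in(a,b,r)]
H=max(i.shape[0] for i in(a,b,r));cv2.imwrite("pics/m1.png",np.hstack([cv2.copyMakeBorder(i,0,H-i.shape[0],0,0,0) for i in(a,b,r)]))
E
```

```text
scene0 table z 1.418359820402884
red 194 [237.  251.6] med [ 603.7 -151.5  121.5] lo [ 563.2 -183.8   69.2] hi [ 670.9 -126.9  160.4]
blue 157 [364.9 210.3] med [634.9 232.3  54.5] lo [616.3 217.7  43.8] hi [653.4 246.4  64.9]
lamp 1156 [360.2 159.7] med [567.  246.9 185. ] lo [408.5 222.7 171.9] hi [698.4 301.3 190. ]
discs/board 2612 [353.3 192.2] med [565.1 247.2  50.6] lo [417.2 208.9  21.6] hi [686.2 290.9  68.5]
discs/board 284 [414.1 126. ] med [450.7 575.5  57.6] lo [425.3 570.   21.7] hi [483.4 607.   81. ]
discs/board 140 [412.4 245.1] med [792.5 271.6  49.1] lo [778.8 241.2  39.4] hi [807.6 298.5  54. ]
plat 1383 [211.3 254.7] med [ 551.1 -198.5   71.1] lo [ 498.3 -256.9   63.8] hi [ 593.6 -137.3   92.4]
plat 169 [243.7 252.9] med [ 589.1 -125.9   68. ] lo [ 541.9 -144.    62.2] hi [ 616.4 -102.    72.6]
plate 444 [216.2 250.5] med [ 547.6 -183.    76.4] lo [ 516.2 -211.1   68.8] hi [ 576.2 -154.8   80.9]
foot 621 [215.3 277.8] med [ 580.9 -210.6   11.8] lo [ 550.5 -256.1    7.1] hi [ 611.5 -161.2   16.9]
foot 75 [243.2 273.5] med [ 608.1 -141.6   10.9] lo [ 585.9 -153.8  
[... 2084 characters left out ...]
t64(50): np.int64(0), np.int64(55): np.int64(0), np.int64(60): np.int64(10), np.int64(65): np.int64(344), np.int64(70): np.int64(581), np.int64(75): np.int64(292), np.int64(80): np.int64(123), np.int64(85): np.int64(6), np.int64(90): np.int64(3), np.int64(95): np.int64(5), np.int64(100): np.int64(18), np.int64(105): np.int64(34), np.int64(110): np.int64(7), np.int64(115): np.int64(11), np.int64(120): np.int64(144), np.int64(125): np.int64(71), np.int64(130): np.int64(3), np.int64(135): np.int64(2), np.int64(140): np.int64(2), np.int64(145): np.int64(1), np.int64(150): np.int64(4), np.int64(155): np.int64(2), np.int64(160): np.int64(12), np.int64(165): np.int64(3), np.int64(170): np.int64(0)}
```

View pics/m1.png

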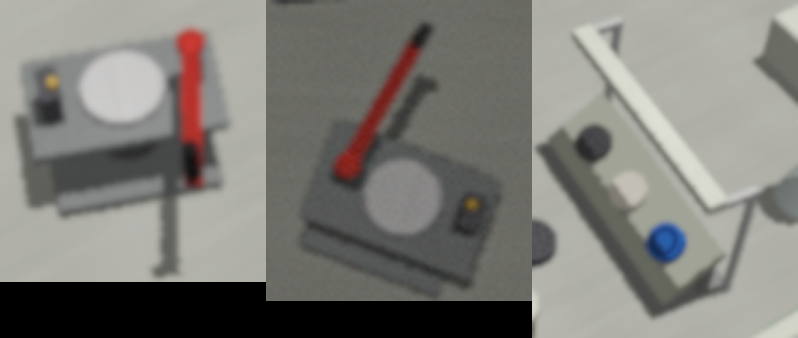

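>>> arm_command --pt "1 0 -0.04 -0.05 0" --pt "1 0 -0.06 -0.03 0" --pt "1 0 -0.06 0 0" --pt "1 0 -0.06 0 0" --pt "1 0 -0.06 0 0" --pt "1 0 -0.06 0 0"

```text
clock: 0.85
eef_pos: [94.9, -190.8, 241.8]
eef_rot: [-3.141, 0.0, 0.461]
wrist_force: [-0.9, -0.4, 1.2]
finger_gap: 94.1
finger_force: 0.0
```

Run:
```python
from h import *
from cell import manip
np.set_printoptions(precision=3,suppress=True)
s=manip.read_state();print(s["clock"],s["joints"],s["eef_pos"],s["eef_rot"])
for n,box in(("scene0",(310,110,420,250)),("top0",(160,150,230,275))):
    c=load(n);W=cloud(c);x0,y0,x1,y1=box
    P=W[y0:y1,x0:x1].reshape(-1,3)
    L=P[(P[:,2]>176)&(P[:,2]<200)]
    r=cv2.minAreaRect(L[:,:2].astype(np.float32));print(n,"lamp",r,np.median(L[:,2]))
    d=np.linalg.svd(L[:,:2]-L[:,:2].mean(0),full_matrices=False)[2][0];print("dir",d,"mean",L.mean(0))
    B=P[(P[:,2]>15)&(P[:,2]<75)&(P[:,0]>400)&(P[:,0]<700)&(P[:,1]<300)&(P[:,1]>200)]
    A=np.c_[B[:,:2],np.ones(len(B))]
    w=np.ones(len(B))
    for _ in range(20):
        k=np.linalg.lstsq(A*w[:,None],B[:,2]*w,rcond=None)[0];w=1/np.sqrt(1+((B[:,2]-A@k)/3)**2)
    print("plane",k,"grad deg",np.degrees(np.arctan(np.hypot(k[0],k[1]))),"dir",np.degrees(np.arctan2(k[1],k[0])))
```

```text
0.85 [-1.282 -0.598  2.121 -0.     1.619 -0.172] [  94.936 -190.815  241.798] [-3.141  0.     0.461]
scene0 lamp ((550.786376953125, 267.2624206542969), (70.14080810546875, 302.8457946777344), 82.50674438476562) 185.5247434263768
dir [ 0.993 -0.119] mean [560.447 248.757 184.951]
plane [   0.078    0.672 -165.818] grad deg 34.06835578081834 dir 83.33881141085361
top0 lamp ((552.8425903320312, 270.23516845703125), (67.10975646972656, 297.1990051269531), 83.21629333496094) 188.2859169103267
dir [-0.993  0.119] mean [546.327 252.497 187.821]
plane [   0.092    0.728 -184.917] grad deg 36.28526701736256 dir 82.81721382382102
```

>>> arm_command --pt "1 0 -0.05 0 0" --pt "1 0 -0.05 0 0" --pt "1 0 -0.05 0 0"

```text
clock: 1.23
eef_pos: [59.8, -120.5, 248.9]
eef_rot: [-3.088, -0.0, 0.46]
wrist_force: [0.9, 0.6, -0.1]
finger_gap: 94.2
finger_force: 0.0
```

```bash
cat > st.py <<'E'
from h import *
from cell import manip
np.set_printoptions(precision=3,suppress=True)
s=manip.read_state();R=Ro.from_euler('xyz',s["eef_rot"]).as_matrix()
print(s["clock"],"q",s["joints"],"p",s["eef_pos"],"rot",s["eef_rot"],"F",s["wrist_force"],"gap",s["finger_gap"],s["finger_force"]);print("z",R[:,2],"tilt",np.degrees(np.arccos(-R[2,2])),"y",R[:,1],"x",R[:,0])
E
python3 st.py
```

```text
1.225 q [-1.356 -0.789  2.182 -0.013  1.801 -0.248] p [  59.79  -120.485  248.88 ] rot [-3.088 -0.     0.46 ] F [ 0.86   0.554 -0.057] gap 94.19880816537011 0.0
z [-0.023  0.048 -0.999] tilt 3.071620153932988 y [ 0.443 -0.895 -0.054] x [0.896 0.444 0.   ]
```

>>> arm_command --pt "1 0 0.04 0 -0.18" --pt "1 0 0.04 0 -0.18" --pt "1 0 0.04 0 -0.18" --pt "1 0 0.05 0 -0.18" --pt "1 0 0.06 0 -0.18" --pt "1 0.05 0.03 0 -0.09" --pt "1 0.06 0 0 0" --pt "1 0.06 0 0 0" --pt "1 0.06 0 0 0" --pt "1 0.06 0 0 0" --pt "1 0.06 0 0 0" --pt "1 0.06 -0.02 0 0" --pt "1 0.06 -0.03 0 0" --pt "1 0.06 -0.04 0 0" --pt "1 0.06 -0.04 0 0" --pt "1 0.06 -0.04 0 0" --pt "1 0.06 -0.04 0 0" --pt "1 0.05 -0.04 0 0"

```text
clock: 3.48
eef_pos: [124.1, 469.7, 274.6]
eef_rot: [-3.114, -0.042, 1.45]
wrist_force: [1.9, 0.2, -0.0]
finger_gap: 94.0
finger_force: 0.0
```

```bash
python3 st.py
python3 - <<'E'
from h import *
np.set_printoptions(precision=1,suppress=True)
for n,b in(("scene0",(180,225,260,310)),("top0",(310,165,385,250))):
    c=load(n);x0,y0,x1,y1=b;g=cv2.cvtColor(c["img"],cv2.COLOR_BGR2HSV)[y0:y1,x0:x1];H,S,V=cv2.split(g)
    V=V.copy();V[S>70]=0
    t=np.percentile(V,97)*.86
    k,l,st,ce=cv2.connectedComponentsWithStats(((V>t)).astype(np.uint8))
    for i in np.argsort(-st[1:,4])[:2]+1:
        ct=cv2.findContours((l==i).astype(np.uint8),0,1)[0][0];e=cv2.fitEllipse(ct);print(n,t,st[i],e)
        print(onplane(c,[np.array(e[0])+[x0,y0]],78),onplane(c,[ce[i]+[x0,y0]],78))
    for nm,m,z in(("ball",(H>12)&(H<35)&(S>110)&(V>0)|(H>12)&(H<35)&(S>110),112),("red",((H<8)|(H>172))&(S>140),123)):
        k,l,st,ce=cv2.connectedComponentsWithStats(m.astype(np.uint8))
        if k>1:
            i=np.argmax(st[1:,4])+1;yx=np.argwhere(l==i);P=onplane(c,yx[:,::-1]+[x0,y0],z)
            print(nm,st[i],P.mean(0));d=np.linalg.svd(P[:,:2]-P[:,:2].mean(0),full_matrices=False)[2][0];q=(P[:,:2]-P[:,:2].mean(0))@d;print("  dir",d,"ends",P[:,:2].mean(0)+d*q.min(),P[:,:2].mean(0)+d*q.max())
E
```

```text
3.475 q [1.213 0.064 1.548 0.037 1.494 1.331] p [124.142 469.711 274.615] rot [-3.114 -0.042  1.45 ] F [ 1.911  0.242 -0.035] gap 94.02473810921632 0.0
z [-0.023  0.045 -0.999] tilt 2.9093473348435412 y [ 0.993 -0.119 -0.028] x [0.12  0.992 0.042]
scene0 173.72 [   0    0   80   85 3415] ((38.89683532714844, 41.23023986816406), (87.2170639038086, 92.36481475830078), 3.2107150554656982)
[[ 593.8 -200.2   78. ]] [[ 606.5 -198.1   78. ]]
scene0 173.72 [ 24  15  25  22 411] ((36.27079772949219, 25.55615997314453), (19.956523895263672, 24.275611877441406), 81.39298248291016)
[[ 549.4 -183.4   78. ]] [[ 549.4 -183.4   78. ]]
ball [14 23  3  4  8] [ 540.1 -234.8  112. ]
  dir [ 0.9 -0.4] ends [ 536.  -233.1] [ 544.1 -236.6]
red [ 54  10   7  39 196] [ 607.1 -153.2  123. ]
  dir [ 0.9 -0.5] ends [ 563.3 -129.4] [ 660.1 -182.2]
top0 116.1 [ 28  45  21  21 344] ((38.070220947265625, 55.07141876220703), (19.914772033691406, 20.222057342529297), 121.1318588256836)
[[ 552.  -181.8   78. ]] [[ 552.  -181.8   78. ]]
ball [56 56  4  3 10] [ 542.  -232.5  112. ]
  dir [-0.1  1. ] ends [ 542.3 -236.9] [ 541.7 -228. ]
red [ 20  13  23  38 160] [ 608.1 -151.5  123. ]
  dir [-0.9  0.5] ends [ 669.  -183.7] [ 559.8 -125.9]
```

>>> arm_command --pt "1 0.06 -0.025 0 0" --pt "1 0.06 -0.025 0 0" --pt "1 0.06 -0.025 0 0" --pt "1 0.06 -0.02 0 0" --pt "1 0.06 0 0 0" --pt "1 0.06 0 0 0" --pt "1 0.06 0 0 0" --pt "1 0.06 0 0 0"

```text
clock: 4.47
eef_pos: [79.6, 818.2, 254.3]
eef_rot: [-3.111, -0.097, 1.448]
wrist_force: [0.5, -0.5, 0.4]
finger_gap: 94.2
finger_force: 0.0
```

```bash
python3 st.py
```

```text
4.475 q [1.417 0.992 0.24  0.034 1.813 1.548] p [ 79.565 818.154 254.323] rot [-3.111 -0.097  1.448] F [ 0.489 -0.515  0.432] gap 94.17935099397516 0.0
z [-0.018  0.1   -0.995] tilt 5.836204112234827 y [ 0.992 -0.119 -0.03 ] x [0.122 0.988 0.097]
```

>>> arm_command --pt "1 0.06 0.02 0 0" --pt "1 0.06 0.02 0 0" --pt "1 0.06 0.01 0 0" --pt "1 0.06 0 0 0"

```text
clock: 4.97
eef_pos: [132.0, 871.7, 223.7]
eef_rot: [-3.114, -0.243, 1.443]
wrist_force: [0.5, -0.7, 0.1]
finger_gap: 94.1
finger_force: 0.0
```

```bash
python3 st.py
```

```text
4.975 q [1.362 1.042 0.236 0.047 1.624 1.495] p [132.021 871.729 223.672] rot [-3.114 -0.243  1.443] F [ 0.473 -0.7    0.056] gap 94.08798891442393 0.0
z [ 0.003  0.242 -0.97 ] tilt 13.98343935038516 y [ 0.992 -0.121 -0.027] x [0.124 0.963 0.24 ]
```

>>> arm_command --pt "1 0.06 0.01 0 0" --pt "1 0.06 0.01 0 0" --pt "1 0.06 0.01 0 0" --pt "1 0.06 0.01 0 0" --pt "1 0.06 0 0 0" --pt "1 0.06 0 0 0"

```text
clock: 5.72
eef_pos: [162.7, 932.6, 241.1]
eef_rot: [-3.123, -0.459, 1.439]
wrist_force: [-0.5, -0.3, 0.6]
finger_gap: 94.0
finger_force: 0.0
```

```bash
python3 st.py
```

```text
5.725 q [1.339 1.049 0.236 0.063 1.402 1.47 ] p [162.731 932.629 241.068] rot [-3.123 -0.459  1.439] F [-0.549 -0.326  0.599] gap 93.96051958980344 0.0
z [ 0.04   0.442 -0.896] tilt 26.32363596535972 y [ 0.992 -0.123 -0.016] x [0.118 0.889 0.443]
```

>>> arm_command --pt "1 0.06 0 0 0" --pt "1 -0.052 0.018 -0.026 0" --pt "1 -0.052 0.018 -0.026 0" --pt "1 -0.052 0.018 -0.026 0" --pt "1 -0.052 0.018 -0.026 0" --pt "1 -0.052 0.018 -0.026 0" --pt "1 -0.052 0.018 -0.026 0" --pt "1 -0.052 0.018 -0.026 0" --pt "1 -0.052 0.018 -0.026 0" --pt "1 -0.052 0.018 -0.026 0" --pt "1 -0.052 0.018 -0.026 0" --pt "1 -0.052 0.018 -0.026 0" --pt "1 -0.052 0.018 -0.026 0" --pt "1 0 0 0 0"

```text
clock: 7.48
eef_pos: [284.6, 288.0, 234.2]
eef_rot: [-3.128, -0.493, 1.434]
wrist_force: [-0.6, 1.0, 0.3]
finger_gap: 94.0
finger_force: 0.0
```

```bash
cat > go.py <<'E'
import sys;from h import *
from cell import manip
s=manip.read_state();R=Ro.from_euler('xyz',s["eef_rot"]).as_matrix()
d=(np.array([float(a) for a in sys.argv[1:4]])-s["eef_pos"])
print("tool delta mm",(d@R).round(1),"world",d.round(1))
E
python3 st.py; python3 go.py 459 202 150
```

```text
7.475 q [ 0.364 -0.317  2.059  0.47   1.2    0.369] p [284.617 287.974 234.159] rot [-3.128 -0.493  1.434] F [-0.566  0.962  0.296] gap 94.01697018991143 0.0
z [ 0.051  0.471 -0.881] tilt 28.27951871713461 y [ 0.991 -0.13  -0.012] x [0.12  0.873 0.474]
tool delta mm [-94.  185.1  42.5] world [174.4 -86.  -84.2]
```

>>> arm_command --pt "1 -0.047 0.01 0 0" --pt "1 -0.047 0.03 0 0" --pt "1 0 0.05 0.01 0" --pt "1 0 0.05 0.015 0" --pt "1 0 0.045 0.017 0" --pt "1 0 0 0 0"

```text
clock: 8.22
eef_pos: [458.3, 207.0, 147.1]
eef_rot: [-3.121, -0.491, 1.44]
wrist_force: [-0.7, 0.2, 0.4]
finger_gap: 93.9
finger_force: 0.0
```

```bash
python3 st.py
python3 - <<'E'
from h import *
from cell import eyes
c=eyes.camera("wrist");np.savez("w1.npz",**{k:np.array(v) for k,v in c.items()});cv2.imwrite("pics/w1.png",c["img"]);print(c["eye"],c["orientation"])
E
```

```text
8.225 q [ 0.055  0.134  1.859  0.541  1.135 -0.049] p [458.317 207.043 147.097] rot [-3.121 -0.491  1.44 ] F [-0.725  0.21   0.397] gap 93.94692726178361 0.0
z [ 0.042  0.47  -0.882] tilt 28.1588450888274 y [ 0.992 -0.121 -0.018] x [0.115 0.874 0.472]
[458.55440717 173.34823002 376.84397243] [-2.92202     0.01812892 -0.12179607]
```

View pics/w1.png

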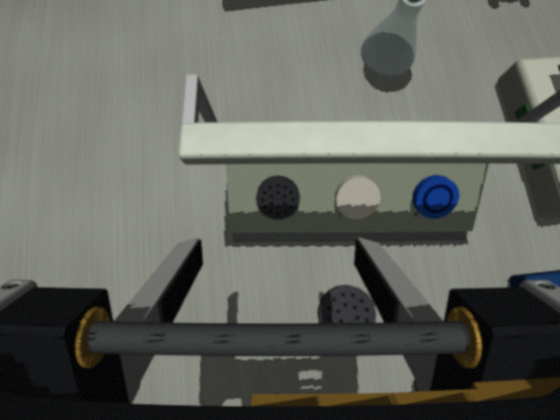

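The wrist view shows the discs at (278,197) steel, (358,197) white and (436,197) blue, all clear below the lamp's edge. The decoy is on the table at (348,308).

Run:
```python
from h import *
np.set_printoptions(precision=1,suppress=True)
c=load("w1");x0,y0,x1,y1=240,172,480,222
W=cloud(c);hsv=cv2.cvtColor(c["img"],cv2.COLOR_BGR2HSV)[y0:y1,x0:x1];H,S,V=[a.astype(int) for a in cv2.split(hsv)]
print(hsv[25,[38,118,196,78]])
ms=dict(steel=(V<95)&(S<120),white=(V>165)&(S<45),blue=(S>130)&(H>95)&(H<130))
C=[]
for n,m in ms.items():
    k,l,st,ce=cv2.connectedComponentsWithStats(cv2.morphologyEx(m.astype(np.uint8),cv2.MORPH_CLOSE,np.ones((7,7))))
    i=np.argmax(st[1:,4])+1;ct=cv2.findContours((l==i).astype(np.uint8),0,1)[0][0];e=cv2.fitEllipse(cv2.convexHull(ct))
    uv=np.array(e[0])+[x0,y0];P=onplane(c,[uv],49.9)[0];C.append(P)
    print(n,st[i],uv,e[1],"P",P,"depth pt",W[int(uv[1]),int(uv[0])])
C=np.array(C);print(C[0]-C[1],C[1]-C[2],np.degrees(np.arctan2(*(C[0]-C[2])[1::-1])))
```

```text
[[120  12  43]
 [ 22  29 165]
 [110 222 130]
 [ 41  33 123]]
steel [   0    0  240   50 4191] [356.5 206.7] (77.63423919677734, 250.58761596679688) P [544.4 237.   49.9] depth pt [544.1 237.9  49.7]
white [ 99   7  37  23 455] [358.1 191.4] (23.524547576904297, 39.52211380004883) P [549.1 253.4  49.9] depth pt [546.5 251.6  59.2]
blue [ 173    0   46   46 1517] [435.7 195.5] (42.48939514160156, 47.00212478637695) P [632.  238.5  49.9] depth pt [627.4 237.6  57.5]
[ -4.7 -16.4   0. ] [-82.9  14.9   0. ] -179.0646745822758
```

```bash
cat > disc.py <<'E'
from h import *
np.set_printoptions(precision=1,suppress=True)
def discs(c,box,zc=49.9,vw=138,vs=72):
    x0,y0,x1,y1=box
    hsv=cv2.cvtColor(cv2.GaussianBlur(c["img"],(3,3),0),cv2.COLOR_BGR2HSV)[y0:y1,x0:x1];H,S,V=[a.astype(int) for a in cv2.split(hsv)]
    out={}
    for n,m in dict(steel=(V<vs)&(S<120),white=(V>vw)&(S<60),blue=(S>130)&(H>95)&(H<130)).items():
        k,l,st,ce=cv2.connectedComponentsWithStats(cv2.morphologyEx(m.astype(np.uint8),cv2.MORPH_OPEN,np.ones((5,5))))
        if k<2: continue
        i=np.argmax(st[1:,4])+1;ct=cv2.findContours((l==i).astype(np.uint8),0,1)[0][0];e=cv2.fitEllipse(cv2.convexHull(ct))
        uv=np.array(e[0])+[x0,y0];P=onplane(c,[uv],zc)[0];out[n]=P
        print(n,st[i],uv,e[1],"P",P)
    return out
E
python3 - <<'E'
from disc import *
c=load("w1")
for b,kw in(((250,168,310,222),{}),((330,168,390,222),{}),((405,168,470,222),{})): discs(c,b,**kw)
E
```

```text
steel [   0    8   60   46 1892] [279.8 224. ] (59.4196662902832, 97.40763854980469) P [461.3 228.8  49.9]
steel [ 26  45  34   9 230] [375.2 218.2] (11.196938514709473, 39.299217224121094) P [562.  222.2  49.9]
white [   7    8   44   29 1006] [358.4 195.9] (38.70749282836914, 43.318145751953125) P [548.5 248.5  49.9]
steel [  0  41  65  13 515] [436.  216.9] (18.60808563232422, 71.7392578125) P [626.9 215.4  49.9]
blue [   9    8   45   42 1489] [435.5 196.3] (41.351566314697266, 45.616615295410156) P [631.7 237.6  49.9]
```

```bash
python3 go.py 464 259.7 48.1
```

```text
tool delta mm [ -0.4   2.  113.3] world [   6.7   52.7 -100.1]
```

>>> arm_command --pt "0.4 0 0.002 0 0" --pt "0.4 0 0 0.03 0" --pt "0.4 0 0 0.04 0" --pt "0.4 0 0 0.03 0" --pt "0.4 0 0 0.005 0" --pt "0.4 0 0 0.004 0" --pt "0.4 0 0 0.002 0" --pt "0.4 0 0 0 0" --newtons 15

```text
clock: 9.28
eef_pos: [464.6, 257.6, 52.0]
eef_rot: [-3.126, -0.492, 1.44]
wrist_force: [-0.1, 0.2, -0.3]
finger_gap: 65.9
finger_force: 0.0
```

```bash
python3 st.py; python3 go.py 464 259.7 48.1;python3 - <<'E'
from h import *
from cell import eyes
c=eyes.camera("wrist");np.savez("w2.npz",**{k:np.array(v) for k,v in c.items()});cv2.imwrite("pics/w2.png",c["img"])
E
```

```text
9.275 q [ 0.164  0.306  1.904  0.624  0.897 -0.099] p [464.591 257.642  51.955] rot [-3.126 -0.492  1.44 ] F [-0.077  0.219 -0.284] gap 65.93756139455425 0.0
z [ 0.046  0.471 -0.881] tilt 28.222811782712323 y [ 0.992 -0.123 -0.014] x [0.115 0.874 0.473]
tool delta mm [-0.1 -0.8  4.3] world [-0.6  2.1 -3.9]
```

View pics/w2.png

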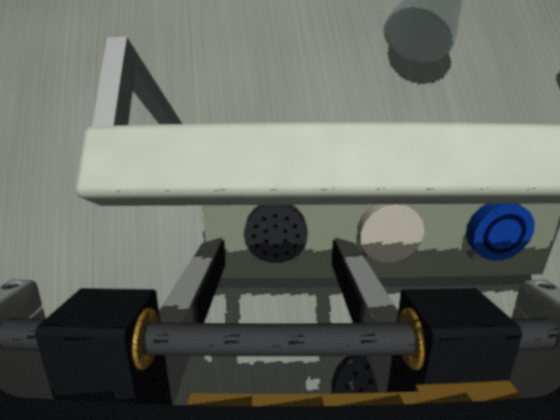

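The tips are at (212,245) and (347,245) with the steel disc at (276,232) between them. I'll check the slope-direction offset by projecting the TCP.

Run:
```python
from disc import *
c=load("w2");R,e=pose(c);K=np.array([[c["fx"],0,c["cx"]],[0,c["fy"],c["cy"]],[0,0,1.]])
def proj(P): return cv2.projectPoints((np.array(P,float)-e)@R,np.zeros(3),np.zeros(3),K,c["dist"])[0].reshape(-1,2)
T=np.array([464.6,257.6,52.]);y=np.array([.992,-.123,-.014]);x=np.array([.115,.874,.473])
print("tcp, tips, tip edges",proj([T,T+33*y,T-33*y,T+33*y+8*x,T-33*y-8*x]),"pred disc ctr",proj([[464,258.8,49.9]]))
o=discs(c,(235,203,320,270),vs=60); discs(c,(350,203,432,270))
```

```text
tcp, tips, tip edges [[277.9 231.4]
 [322.7 231.4]
 [233.1 231.3]
 [323.1 221. ]
 [233.5 241.5]] pred disc ctr [[276.9 230.3]]
steel [  10    0   61   61 3164] [275.4 233.1] (62.34246063232422, 68.17129516601562) P [462.6 256.9  49.9]
steel [ 20  48  62  19 757] [415.8 261. ] (18.899686813354492, 96.37811279296875) P [562.  223.4  49.9]
white [  12    2   62   39 1970] [392.7 229.9] (50.35557174682617, 62.62602233886719) P [549.5 248.2  49.9]
```

Run:
```python
from disc import *
c=load("w2");W=cloud(c)
T=np.array([464.6,257.6,52.]);Rt=Ro.from_euler('xyz',[-3.126,-.492,1.44]).as_matrix()
L=(W-T)@Rt
m=c["z_map"]>0
for r in (236,240,244,250,258,270):
    row=[(u,*L[r,u].round(0).astype(int)) for u in range(190,372,3) if m[r,u] and L[r,u,2]<-8]
    print(r,row[:12],row[-6:])
print("board at",(L[215:225,320,:]).mean(0),"disc",L[232,276])
cv2.imwrite("pics/w2c.png",cv2.resize(c["img"][195:300,180:380],None,fx=4,fy=4,interpolation=cv2.INTER_CUBIC))
```

```text
236 [] []
240 [(211, np.int64(10), np.int64(-40), np.int64(-43)), (214, np.int64(10), np.int64(-38), np.int64(-44)), (217, np.int64(10), np.int64(-36), np.int64(-44)), (223, np.int64(9), np.int64(-33), np.int64(-39)), (334, np.int64(9), np.int64(34), np.int64(-39)), (337, np.int64(11), np.int64(35), np.int64(-45)), (340, np.int64(10), np.int64(37), np.int64(-43)), (343, np.int64(10), np.int64(39), np.int64(-44))] [(217, np.int64(10), np.int64(-36), np.int64(-44)), (223, np.int64(9), np.int64(-33), np.int64(-39)), (334, np.int64(9), np.int64(34), np.int64(-39)), (337, np.int64(11), np.int64(35), np.int64(-45)), (340, np.int64(10), np.int64(37), np.int64(-43)), (343, np.int64(10), np.int64(39), np.int64(-44))]
244 [(202, np.int64(10), np.int64(-44), np.int64(-50)), (205, np.int64(10), np.int64(-42), np.int64(-49)), (208, np.int64(10), np.int64(-40), np.int64(-50)), (211, np.int64(10), np.int64(-39), np.int64(-49)), (214, np.int64(10), np.int64(-37), np.int64(-50)), (217, np.int64(10), np.int64(-35), np.int64(-50)), (220, np.int64(8), np.int64(-34), np.int64(-45)), (223, np.int64(8), np
[... 2612 characters left out ...]
205, np.int64(10), np.int64(-35), np.int64(-83)), (208, np.int64(9), np.int64(-34), np.int64(-79)), (211, np.int64(8), np.int64(-33), np.int64(-79)), (214, np.int64(5), np.int64(-33), np.int64(-73)), (217, np.int64(2), np.int64(-33), np.int64(-65)), (220, np.int64(-3), np.int64(-33), np.int64(-57)), (223, np.int64(-7), np.int64(-33), np.int64(-48))] [(355, np.int64(10), np.int64(37), np.int64(-82)), (358, np.int64(10), np.int64(39), np.int64(-81)), (361, np.int64(11), np.int64(40), np.int64(-83)), (364, np.int64(10), np.int64(41), np.int64(-82)), (367, np.int64(10), np.int64(43), np.int64(-82)), (370, np.int64(10), np.int64(44), np.int64(-82))]
board at [ 6.9 31.6  7.1] disc [ 1.  -1.4 -4.1]
```

View pics/w2c.png

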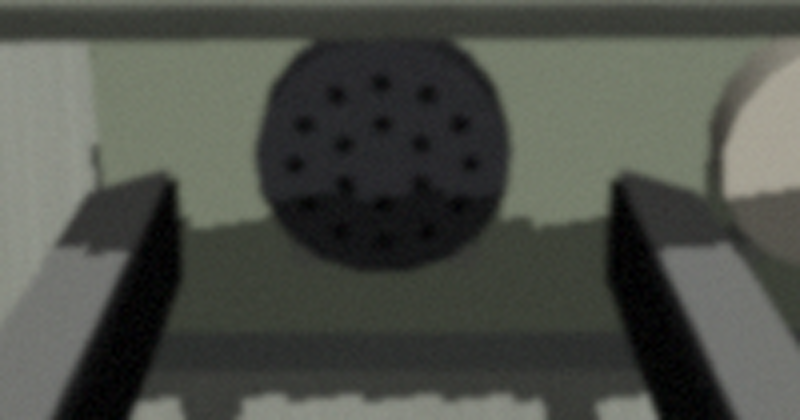

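>>> arm_command --pt "0.4 0 -0.001 0.002 0" --pt "0.4 0 0 0.002 0" --pt "-0.1 0 0 0 0" --pt "-0.1 0 0 0 0" --pt "-0.1 0 0 0 0" --newtons 12

```text
clock: 9.95
eef_pos: [463.4, 259.8, 47.8]
eef_rot: [-3.125, -0.492, 1.44]
wrist_force: [0.1, -0.9, 0.7]
finger_gap: 43.0
finger_force: 0.0
```

Run:
```python
from disc import *
from cell import eyes,manip
s=manip.read_state();print(s["finger_gap"],s["finger_force"])
c=eyes.camera("wrist");W=cloud(c);Rt=Ro.from_euler('xyz',s["eef_rot"]).as_matrix();L=(W-s["eef_pos"])@Rt
np.savez("w3.npz",**{k:np.array(v) for k,v in c.items()})
cv2.imwrite("pics/w3c.png",cv2.resize(c["img"][195:300,180:380],None,fx=4,fy=4,interpolation=cv2.INTER_CUBIC))
for s in(-1,1):
    m=(abs(L[...,1]*s-26)<6)&(L[...,2]<-10)&(L[...,2]>-100)&(abs(L[...,0])<14)
    print(s,"zmax",np.sort(L[...,2][m])[-10:].round(),"x",np.percentile(L[...,0][m],[2,98]))
```

```text
43.000730791277 0.0
-1 zmax [-40. -40. -40. -40. -40. -40. -40. -39. -39. -10.] x [-6.  10.7]
1 zmax [-40. -40. -40. -40. -39. -10. -10. -10. -10. -10.] x [-6.2 10.7]
```

View pics/w3c.png

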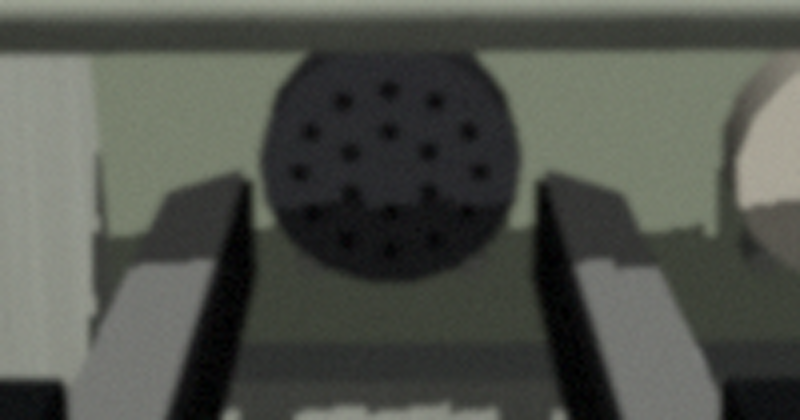

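The picture shows the visible fingers ending beside the disc but well above it. Depth puts the real finger ends about 39 mm behind the reported TCP, so I'll reopen, go that much deeper, and close again.

>>> arm_command --pt "0.4 0 0 0 0" --pt "0.4 0 0 0.01 0" --pt "0.4 0 0 0.01 0" --pt "0.4 0 0 0.01 0" --pt "0.4 0 0 0.005 0" --pt "0.4 0 0 0.003 0" --pt "0.4 0 0 0 0"

```text
clock: 10.88
eef_pos: [465.1, 277.7, 14.2]
eef_rot: [-3.124, -0.492, 1.44]
wrist_force: [-0.1, -0.6, -0.7]
finger_gap: 66.0
finger_force: 0.0
```

Run:
```python
from disc import *
from cell import eyes,manip
s=manip.read_state();print(s["clock"],s["eef_pos"],s["finger_gap"],s["finger_force"],s["wrist_force"])
c=eyes.camera("wrist");W=cloud(c);Rt=Ro.from_euler('xyz',s["eef_rot"]).as_matrix();L=(W-s["eef_pos"])@Rt+[0,0,39.5]
np.savez("w4.npz",**{k:np.array(v) for k,v in c.items()})
V=cv2.cvtColor(c["img"],cv2.COLOR_BGR2HSV)[...,2]
m=(abs(L[...,1])<30)&(abs(L[...,0])<32)&(L[...,2]>-12)&(L[...,2]<20)&(V<60)
print("steel local pct",np.percentile(L[m],[2,50,98],axis=0),m.sum())
cv2.imwrite("pics/w4c.png",cv2.resize(c["img"][180:330,160:400],None,fx=3.3,fy=3.3,interpolation=cv2.INTER_CUBIC))
```

```text
10.875 [465.1 277.7  14.2] 66.03496783772734 0.0 [-0.1 -0.6 -0.7]
steel local pct [[-31.4 -27.1  -8. ]
 [-11.7   0.1  -5.8]
 [  2.   27.    8.9]] 2991
```

View pics/w4c.png

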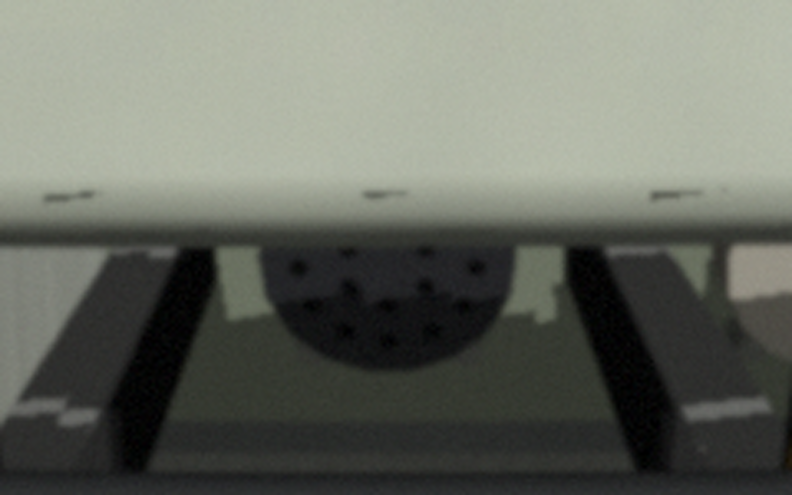

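The disc (around (390,300) in the crop) is centred between the fingers. Closing.

>>> arm_command --pt "-0.1 0 0 0 0" --pt "-0.1 0 0 0 0" --pt "-0.1 0 0 0 0" --pt "-0.1 0 0 0 0" --newtons 15

```text
clock: 11.42
eef_pos: [464.9, 277.8, 14.4]
eef_rot: [-3.124, -0.492, 1.44]
wrist_force: [-5.0, -1.3, 5.2]
finger_gap: 46.2
finger_force: 15.0
```

>>> arm_command --pt "-0.1 0 0 -0.01 0" --pt "-0.1 0 0 -0.03 0" --pt "-0.1 0 0 -0.045 0" --pt "-0.1 0 0 -0.045 0" --pt "-0.1 -0.03 0.01 -0.018 0" --pt "-0.1 -0.045 0.018 -0.026 0" --pt "-0.1 -0.045 0.018 -0.026 0" --pt "-0.1 -0.045 0.018 -0.026 0" --pt "-0.1 -0.045 0.018 -0.026 0" --pt "-0.1 -0.045 0.018 -0.026 0" --pt "-0.1 -0.045 0.018 -0.026 0" --pt "-0.1 -0.045 0.015 -0.026 0" --pt "-0.1 -0.012 0.005 -0.01 0" --pt "-0.1 0 0 0 0"

```text
clock: 13.18
eef_pos: [545.7, -212.4, 143.1]
eef_rot: [-3.125, -0.491, 1.438]
wrist_force: [-0.4, 1.3, -2.1]
finger_gap: 46.3
finger_force: 15.0
```

```bash
python3 st.py; python3 go.py 547.7 -211 143
python3 - <<'E'
from disc import *
from cell import eyes,manip
s=manip.read_state();c=eyes.camera("wrist");W=cloud(c);np.savez("w5.npz",**{k:np.array(v) for k,v in c.items()})
cv2.imwrite("pics/w5.png",c["img"])
x=W.reshape(-1,3);V=c["img"].max(2).ravel()
m=(np.hypot(x[:,0]-550.5,x[:,1]+182.6)<27)&(x[:,2]<100);print("plate z",np.percentile(x[m,2],[5,25,50,75,95]),m.sum())
Rt=Ro.from_euler('xyz',s["eef_rot"]).as_matrix();L=((W-s["eef_pos"])@Rt+[0,0,39.5]).reshape(-1,3)
m=(abs(L[:,1])<22)&(abs(L[:,2])<16)&(abs(L[:,0])<30);print("held disc",m.sum(),np.percentile(L[m],[3,50,97],axis=0))
E
```

```text
13.175 q [-0.65   0.552  1.305  0.413  1.56  -0.585] p [ 545.719 -212.358  143.104] rot [-3.125 -0.491  1.438] F [-0.391  1.282 -2.083] gap 46.312863832702156 14.994858652353287
z [ 0.045  0.47  -0.882] tilt 28.171998789416087 y [ 0.992 -0.124 -0.015] x [0.116 0.874 0.472]
tool delta mm [1.4 1.8 0.8] world [ 2.   1.4 -0.1]
plate z [76.5 77.2 77.7 78.1 78.9] 1717
held disc 4549 [[-21.1 -19.3  -9.4]
 [  2.1   0.1  -6.7]
 [ 21.3  19.6  -0.5]]
```

View pics/w5.png

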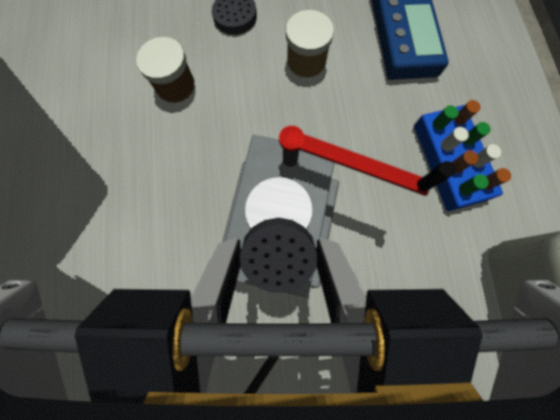

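The steel disc is held flat between the fingers at (278,255). The plate shows at (278,210), the hinge at (291,138) and the pin at (433,180).

Run:
```python
from disc import *
from scipy.optimize import least_squares
c=load("w5");hsv=cv2.cvtColor(c["img"],cv2.COLOR_BGR2HSV);H,S,V=[a.astype(int) for a in cv2.split(hsv)]
print(V[170:215:5,278],V[205,235:325:6])
m=np.zeros(V.shape,np.uint8);b=(slice(170,225),slice(235,325));m[b]=(V[b]>165)&(S[b]<40)
k,l,st,ce=cv2.connectedComponentsWithStats(m);i=np.argmax(st[1:,4])+1;print(st[i])
ct=cv2.findContours((l==i).astype(np.uint8),0,1)[0][0][:,0,:];ct=ct[ct[:,1]<208]
P=onplane(c,ct,77.7)[:,:2]
r=least_squares(lambda p:np.hypot(*(P-p[:2]).T)-p[2],[550,-182,32],loss="soft_l1");print("free",r.x,r.cost)
r=least_squares(lambda p:np.hypot(*(P-p).T)-32,[550,-182],loss="soft_l1");print("r32",r.x,r.cost)
# hinge hub red
R=((H<8)|(H>172))&(S>140);yx=np.argwhere(R);q=yx[yx[:,1]<304][:,::-1];print("hub px",q.mean(0),onplane(c,[q.mean(0)],122))
print("pin top",onplane(c,[[446,171]],163),onplane(c,[[425,187]],123))
```

```text
[114 122 226 232 227 230 230 232 233] [114 124 223 229 232 230 232 233 232 230 231 232 232 138 135]
[ 245  177   68   48 2492]
free [ 548.9 -181.5   32.2] 4.72806840516283
r32 [ 548.9 -181.2] 5.112011412249968
hub px [290.6 140.5] [[ 566.4 -132.7  122. ]]
pin top [[ 669.1 -187.9  163. ]] [[ 671.6 -188.3  123. ]]
```

>>> arm_command --pt "-0.1 0.01 0 0.01 0" --pt "-0.1 0 0 0.035 0" --pt "-0.1 0 0 0.035 0" --pt "-0.1 0 0 0.009 0" --pt "-0.1 0 0 0 0" --pt "-0.1 -0.001 0 0.0018 0" --pt "-0.1 -0.001 0 0.0018 0" --pt "-0.1 -0.001 0 0.0018 0" --pt "-0.1 -0.001 0 0.0018 0" --newtons 8

```text
clock: 14.35
eef_pos: [550.9, -160.8, 61.2]
eef_rot: [-3.125, -0.492, 1.44]
wrist_force: [-0.3, 0.3, -1.3]
finger_gap: 46.5
finger_force: 8.0
```

```bash
python3 st.py; python3 go.py 551.1 -161.6 49.2
```

```text
14.35 q [-0.578  0.591  1.447  0.441  1.368 -0.601] p [ 550.885 -160.791   61.183] rot [-3.125 -0.492  1.44 ] F [-0.313  0.347 -1.335] gap 46.46159811387445 7.995635569095612
z [ 0.045  0.47  -0.881] tilt 28.202194814653723 y [ 0.992 -0.122 -0.015] x [0.115 0.874 0.472]
tool delta mm [-6.3  0.5 10.2] world [  0.2  -0.8 -12. ]
```

>>> arm_command --pt "-0.1 -0.0015 0.0003 0.0016 0" --pt "-0.1 -0.0012 0 0.0017 0" --pt "-0.1 -0.001 0 0.0018 0"

```text
clock: 14.72
eef_pos: [551.1, -161.5, 55.0]
eef_rot: [-3.125, -0.492, 1.44]
wrist_force: [0.7, 2.1, 1.8]
finger_gap: 46.3
finger_force: 8.0
```

>>> arm_command --pt "-0.1 -0.001 0 0.0018 0" --pt "-0.1 -0.0005 0 0.0009 0"

```text
clock: 14.98
eef_pos: [550.8, -161.6, 51.6]
eef_rot: [-3.124, -0.492, 1.44]
wrist_force: [0.6, 2.2, 0.8]
finger_gap: 46.5
finger_force: 8.0
```

>>> arm_command --pt "-0.1 -0.0005 0 0.0009 0" --pt "-0.1 0 0 0 0"

```text
clock: 15.22
eef_pos: [550.8, -161.6, 50.7]
eef_rot: [-3.124, -0.492, 1.44]
wrist_force: [0.7, 0.5, 0.6]
finger_gap: 46.5
finger_force: 8.0
```

>>> arm_command --pt "-0.1 -0.0004 0 0.0006 0" --pt "-0.1 0 0 0 0"

```text
clock: 15.48
eef_pos: [550.9, -161.7, 50.1]
eef_rot: [-3.125, -0.492, 1.44]
wrist_force: [0.4, 1.7, -0.3]
finger_gap: 46.7
finger_force: 8.0
```

```bash
cat > held.py <<'E'
from disc import *
from cell import eyes,manip
import sys
s=manip.read_state();c=eyes.camera("wrist");W=cloud(c);np.savez("wl.npz",**{k:np.array(v) for k,v in c.items()})
zlo=float(sys.argv[1]);X=W.reshape(-1,3);H,S,V=[a.ravel().astype(int) for a in cv2.split(cv2.cvtColor(c["img"],cv2.COLOR_BGR2HSV))]
m=(np.hypot(X[:,0]-549.2,X[:,1]+181.6)<23)&(X[:,2]>zlo-8)&(X[:,2]<zlo+30);P=X[m]
A=np.c_[P[:,:2]-[549.2,-181.6],np.ones(len(P))]
w=np.ones(len(P))
for _ in range(15): k=np.linalg.lstsq(A*w[:,None],P[:,2]*w,rcond=None)[0];w=1/np.sqrt(1+((P[:,2]-A@k)/1.5)**2)
print("top plane z at centre",k[2].round(2),"tilt deg",np.degrees(np.arctan(k[:2])).round(1),len(P))
print(s["clock"],"F",s["wrist_force"].round(1),"gap",s["finger_gap"].round(1),"p",s["eef_pos"])
E
python3 held.py 89.7
```

```text
top plane z at centre 92.36 tilt deg [0.4 7.6] 4699Traceback (most recent call last):
  File "held.py", line 11, in <module>
    print(s["clock"],"F",s["wrist_force"].round(1),"gap",s["finger_gap"].round(1),"p",s["eef_pos"])
                                                         ^^^^^^^^^^^^^^^^^^^^^
AttributeError: 'float' object has no attribute 'round'
```

>>> arm_command --pt "-0.1 -0.0004 0 0.0007 0" --pt "-0.1 -0.0004 0 0.0007 0" --pt "-0.1 0 0 0 0"

```text
clock: 15.9
eef_pos: [550.9, -161.7, 48.5]
eef_rot: [-3.124, -0.492, 1.44]
wrist_force: [-0.4, 0.7, 0.4]
finger_gap: 47.0
finger_force: 8.0
```

>>> arm_command --pt "-0.1 -0.0003 0 0.0005 0" --pt "-0.1 0 0 0 0"

```text
clock: 16.15
eef_pos: [550.8, -161.7, 47.9]
eef_rot: [-3.124, -0.492, 1.44]
wrist_force: [0.1, 1.1, 0.9]
finger_gap: 46.6
finger_force: 8.0
```

```bash
sed -i 's/s\["finger_gap"\].round(1)/s["finger_gap"]/' held.py; python3 held.py 89.7
```

```text
top plane z at centre 90.37 tilt deg [-0.3  2.2] 4622
16.15 F [0.1 1.1 0.9] gap 46.60832409252992 p [ 550.8 -161.7   47.9]
```

>>> arm_command --pt "-0.1 -0.0003 0 0.0005 0" --pt "0.05 0 0 0 0" --pt "0.4 0 0 0 0" --pt "0.4 0 0 0 0" --pt "0.4 0 0 -0.01 0" --pt "0.4 0 0 -0.04 0" --pt "0.4 0 0 -0.04 0" --pt "0.4 0 0 -0.03 0" --pt "0.4 0 0 0 0"

```text
clock: 17.32
eef_pos: [546.0, -219.6, 155.2]
eef_rot: [-3.128, -0.49, 1.441]
wrist_force: [-0.5, 0.4, -0.3]
finger_gap: 65.8
finger_force: 0.0
```

```bash
python3 held.py 89.7
cat > ctr.py <<'E'
# centre of a disc top seen by the wrist camera: ctr.py colour ztop
import sys;from disc import *
from scipy.optimize import least_squares
c=load("wl");z=float(sys.argv[2]);x=np.array([549.2,-181.6,z]);W=cloud(c)
H,S,V=[a.astype(int) for a in cv2.split(cv2.cvtColor(c["img"],cv2.COLOR_BGR2HSV))]
m={"steel":V<105,"white":(V>140)&(S<60),"blue":(S>120)&(H>95)&(H<130)}[sys.argv[1]]
m=(m&(np.hypot(W[...,0]-x[0],W[...,1]-x[1])<30)&(abs(W[...,2]-z)<4.5)).astype(np.uint8)
m=cv2.morphologyEx(m,cv2.MORPH_CLOSE,np.ones((5,5)))
k,l,st,ce=cv2.connectedComponentsWithStats(m);i=np.argmax(st[1:,4])+1
ct=cv2.findContours((l==i).astype(np.uint8),0,1)[0][0][:,0,:];P=onplane(c,ct,z)[:,:2]
r=least_squares(lambda p:np.hypot(*(P-p[:2]).T)-p[2],[549,-182,23],loss="soft_l1");print("disc",r.x,r.cost,len(P),st[i])
m=((V>165)&(S<40)&(np.hypot(W[...,0]-x[0],W[...,1]-x[1])<36)&(abs(W[...,2]-77.7)<4)).astype(np.uint8)
ct=cv2.findContours(m,0,1)[0]
if ct:
    ct=np.vstack(ct)[:,0,:];P=onplane(c,ct,77.7)[:,:2];P=P[np.hypot(*(P-[549.2,-181.6]).T)>28.5]
    r=least_squares(lambda p:np.hypot(*(P-p).T)-32,[549,-182],loss="soft_l1");print("plate",r.x,r.cost,len(P))
E
python3 ctr.py steel 89.7
```

```text
top plane z at centre 89.72 tilt deg [0.1 0.2] 1707
17.325 F [-0.5  0.4 -0.3] gap 65.80047286187234 p [ 546.  -219.6  155.2]
disc [ 549.1 -180.9   22.1] 12.215593951538334 130 [ 254  179   46   46 1670]
plate [ 549.3 -181.4] 39.02646438917313 176
```

>>> arm_command --pt "0.4 0.03 0 0.005 0" --pt "0.4 0.045 -0.007 0.028 0" --pt "0.4 0.045 -0.008 0.028 0" --pt "0.4 0.045 -0.008 0.028 0" --pt "0.4 0.045 -0.008 0.028 0" --pt "0.4 0.045 -0.008 0.028 0" --pt "0.4 0.045 -0.008 0.028 0" --pt "0.4 0.045 -0.008 0.028 0" --pt "0.4 0.015 0 0.022 0" --pt "0.4 0 0 0 0"

```text
clock: 18.62
eef_pos: [540.6, 209.6, 125.6]
eef_rot: [-3.121, -0.491, 1.441]
wrist_force: [-0.1, 0.1, 0.3]
finger_gap: 65.8
finger_force: 0.0
```

```bash
python3 st.py; python3 go.py 549.3 267.4 14.2
cat > rk.py <<'E'
import sys;from disc import *
from cell import eyes,manip
c=eyes.camera("wrist");W=cloud(c);np.savez("wl.npz",**{k:np.array(v) for k,v in c.items()})
H,S,V=[a.astype(int) for a in cv2.split(cv2.cvtColor(c["img"],cv2.COLOR_BGR2HSV))]
x=float(sys.argv[2]);y=float(sys.argv[3])
m={"white":(V>100)&(S<30),"blue":(S>120)&(H>95)&(H<130)}[sys.argv[1]]
# height above the board plane (through z=45 at the row, 35 deg)
u=np.array([.118,.993]);h=(W[...,2]-45)*.819-((W[...,:2]-[549,251.7])@u)*.574
g=(abs(h-12)<4)&(np.hypot(W[...,0]-x,W[...,1]-y)<28)
P=W[g&(np.hypot(W[...,0]-x,W[...,1]-y)<12)];print("h",np.median(h[g]),"pt",np.median(P,0))
m=(g&m).astype(np.uint8);k,l,st,ce=cv2.connectedComponentsWithStats(m);i=np.argmax(st[1:,4])+1
Q=W[l==i];lo,hi=np.percentile(Q,[1.5,98.5],axis=0);print("colour blob",st[i],"mid",(lo+hi)/2,"span",hi-lo,"px",ce[i])
E
python3 rk.py white 548 245
```

```text
18.625 q [ 0.051  0.336  1.661  0.542  1.134 -0.056] p [540.56  209.603 125.644] rot [-3.121 -0.491  1.441] F [-0.087  0.092  0.323] gap 65.80858213865613 0.0
z [ 0.04   0.47  -0.882] tilt 28.169893638082055 y [ 0.993 -0.119 -0.018] x [0.114 0.874 0.472]
tool delta mm [ -1.    3.8 125.8] world [   8.7   57.8 -111.4]
h 11.984272198862886 pt [548.1 245.2  55.1]
colour blob [ 258  182   48   33 1192] mid [547.2 250.3  58.4] span [43.  26.2 17.3] px [281.7 199.7]
```

>>> arm_command --pt "0.4 -0.001 0.003 0.02 0" --pt "0.4 0 0 0.04 0" --pt "0.4 0 0 0.04 0" --pt "0.4 0 0 0.02 0" --pt "0.4 0 0 0.005 0" --pt "0.4 0 0 0.001 0" --pt "-0.1 0 0 0 0" --pt "-0.1 0 0 0 0" --pt "-0.1 0 0 0 0" --pt "-0.1 0 0 0 0" --newtons 15

```text
clock: 19.92
eef_pos: [549.4, 266.4, 16.7]
eef_rot: [-3.122, -0.493, 1.44]
wrist_force: [-11.0, -2.1, 10.4]
finger_gap: 46.1
finger_force: 15.0
```

```bash
python3 st.py
```

```text
19.925 q [ 0.153  0.524  1.681  0.621  0.91  -0.104] p [549.391 266.36   16.691] rot [-3.122 -0.493  1.44 ] F [-11.048  -2.134  10.424] gap 46.07477867583982 14.997476041316986
z [ 0.042  0.471 -0.881] tilt 28.24503532540403 y [ 0.993 -0.121 -0.017] x [0.115 0.874 0.473]
```

>>> arm_command --pt "-0.1 0 0 -0.005 0" --pt "-0.1 0 0 -0.015 0" --pt "-0.1 0 0 -0.04 0" --pt "-0.1 0 0 -0.045 0" --pt "-0.1 0 0 -0.025 0" --pt "-0.1 0 0 0 0"

```text
clock: 20.68
eef_pos: [546.0, 203.9, 132.8]
eef_rot: [-3.129, -0.492, 1.441]
wrist_force: [0.0, 0.3, -0.1]
finger_gap: 46.1
finger_force: 15.0
```

```bash
cat > hd.py <<'E'
from disc import *
from cell import eyes,manip
s=manip.read_state();c=eyes.camera("wrist");W=cloud(c);np.savez("wl.npz",**{k:np.array(v) for k,v in c.items()})
Rt=Ro.from_euler('xyz',s["eef_rot"]).as_matrix();L=((W-s["eef_pos"])@Rt+[0,0,39.5]).reshape(-1,3)
m=(abs(L[:,1])<20)&(abs(L[:,2])<20)&(abs(L[:,0])<30);P=L[m];A=np.c_[P[:,:2],np.ones(len(P))]
w=np.ones(len(P))
for _ in range(15): k=np.linalg.lstsq(A*w[:,None],P[:,2]*w,rcond=None)[0];w=1/np.sqrt(1+((P[:,2]-A@k)/1.5)**2)
g=abs(P[:,2]-A@k)<3
print("held",g.sum(),"x range",np.percentile(P[g,0],[1,99]),"top z0",k[2].round(2),"tilt x,y deg",np.degrees(np.arctan(k[:2])),"F",s["wrist_force"],s["finger_gap"],s["eef_pos"])
E
python3 hd.py; python3 go.py 547.7 -211 143
```

```text
held 3885 x range [-23.3  21. ] top z0 -4.26 tilt x,y deg [-6.2 -1.2] F [ 0.   0.3 -0.1] 46.10629512975639 [546.  203.9 132.8]
tool delta mm [-357.2   53.4 -205.8] world [   2.4 -415.5   11.9]
```

>>> arm_command --pt "-0.1 -0.03 0.005 -0.02 0" --pt "-0.1 -0.045 0.007 -0.026 0" --pt "-0.1 -0.045 0.007 -0.026 0" --pt "-0.1 -0.045 0.007 -0.026 0" --pt "-0.1 -0.045 0.007 -0.026 0" --pt "-0.1 -0.045 0.007 -0.026 0" --pt "-0.1 -0.045 0.007 -0.026 0" --pt "-0.1 -0.044 0.005 -0.026 0" --pt "-0.1 0 0 0.02 0" --pt "-0.1 0 0 0.03 0" --pt "-0.1 0 0 0.02 0" --pt "-0.1 0 0 0 0" --newtons 8

```text
clock: 22.22
eef_pos: [550.4, -162.8, 81.5]
eef_rot: [-3.12, -0.494, 1.439]
wrist_force: [-0.4, 0.8, 0.3]
finger_gap: 46.4
finger_force: 8.0
```

```bash
python3 hd.py; python3 go.py 551.2 -161 76
```

```text
held 3875 x range [-23.5  20.9] top z0 -4.24 tilt x,y deg [-6.2 -1.2] F [-0.4  0.8  0.3] 46.35758874070492 [ 550.4 -162.8   81.5]
tool delta mm [-0.9  0.1  7.2] world [ 0.3  2.6 -6.8]
```

>>> arm_command --pt "-0.1 -0.001 0 0.0045 0" --pt "-0.1 0 0 0.0027 0" --pt "-0.1 -0.001 0 0.0018 0" --pt "-0.1 -0.001 0 0.0018 0" --pt "-0.1 -0.001 0 0.0018 0"

```text
clock: 22.9
eef_pos: [551.6, -161.3, 71.3]
eef_rot: [-3.126, -0.493, 1.441]
wrist_force: [0.6, 4.0, 3.7]
finger_gap: 46.4
finger_force: 8.0
```

>>> arm_command --pt "-0.1 -0.001 0 0.0018 0" --pt "-0.1 -0.0005 0 0.0009 0" --pt "-0.1 0 0 0 0"

```text
clock: 23.28
eef_pos: [551.1, -161.8, 67.4]
eef_rot: [-3.124, -0.492, 1.44]
wrist_force: [0.8, 1.5, 2.0]
finger_gap: 46.6
finger_force: 8.0
```

```bash
python3 held.py 101.7;python3 go.py 551.2 -161 63
```

```text
top plane z at centre 107.51 tilt deg [ 2.2 17.3] 4592
23.275 F [0.8 1.5 2. ] gap 46.62133662226387 p [ 551.1 -161.8   67.4]
tool delta mm [-1.3  0.   4.3] world [ 0.1  0.8 -4.4]
```

>>> arm_command --pt "-0.1 -0.0006 0 0.0013 0" --pt "-0.1 -0.0006 0 0.0013 0" --pt "-0.1 -0.0003 0 0.001 0" --pt "-0.1 0 0 0 0"

```text
clock: 23.82
eef_pos: [551.1, -161.3, 63.4]
eef_rot: [-3.124, -0.492, 1.44]
wrist_force: [-0.3, 1.3, 0.4]
finger_gap: 46.7
finger_force: 8.0
```

```bash
python3 held.py 101.7;python3 go.py 551.2 -161 63
```

```text
top plane z at centre 104.21 tilt deg [0.9 7.8] 4461
23.825 F [-0.3  1.3  0.4] gap 46.72925841775009 p [ 551.1 -161.3   63.4]
tool delta mm [0.1 0.1 0.6] world [ 0.1  0.4 -0.5]
```

>>> arm_command --pt "-0.1 -0.0004 0 0.0009 0" --pt "-0.1 -0.0004 0 0.0009 0" --pt "-0.1 0 0 0 0"

```text
clock: 24.25
eef_pos: [551.1, -161.2, 61.5]
eef_rot: [-3.124, -0.492, 1.44]
wrist_force: [-0.3, 0.5, 1.3]
finger_gap: 46.6
finger_force: 8.0
```

```bash
python3 held.py 101.7
```

```text
top plane z at centre 102.72 tilt deg [0.2 3.6] 4405
24.25 F [-0.3  0.5  1.3] gap 46.598474609573955 p [ 551.1 -161.2   61.5]
```

One more small step, then release and retreat.

>>> arm_command --pt "-0.1 -0.0004 0 0.0008 0" --pt "-0.1 0 0 0 0" --pt "0.05 0 0 0 0" --pt "0.4 0 0 0 0" --pt "0.4 0 0 0 0" --pt "0.4 0 0 -0.01 0" --pt "0.4 0 0 -0.04 0" --pt "0.4 0 0 -0.04 0" --pt "0.4 0 0 -0.02 0" --pt "0.4 0 0 0 0"

```text
clock: 25.55
eef_pos: [546.5, -214.0, 159.1]
eef_rot: [-3.127, -0.491, 1.44]
wrist_force: [0.0, 0.9, -0.7]
finger_gap: 66.1
finger_force: 0.0
```

```bash
python3 held.py 101.7;python3 ctr.py white 101.7; python3 ctr.py steel 88; python3 go.py 629 197 127
```

```text
top plane z at centre 101.68 tilt deg [-0.2  0.2] 1710
25.55 F [ 0.   0.9 -0.7] gap 66.06646310263605 p [ 546.5 -214.   159.1]
disc [ 550.1 -178.3   22.8] 5.8008516730132875 137 [ 253  179   50   48 1874]
plate [ 549.3 -181.1] 57.405227233474875 161
disc [ 549.7 -179.3   22.9] 35.214304130805054 83 [257 218  41  14 133]
plate [ 549.3 -181.1] 57.405227233474875 161
tool delta mm [353.5  32.3 223.7] world [ 82.8 410.2 -30.8]
```

```bash
cat > cen.py <<'E'
import sys;from disc import *
c=load("wl");W=cloud(c);z=float(sys.argv[1])
P=W[(abs(W[...,2]-z)<3.5)&(np.hypot(W[...,0]-549,W[...,1]+181)<32)]
q=P[:,:2];lo,hi=np.percentile(q,[.5,99.5],axis=0)
print(len(q),"centroid",q.mean(0),"mid",(lo+hi)/2,"span",hi-lo,cv2.minEnclosingCircle(q[np.hypot(*(q-np.median(q,0)).T)<25].astype(np.float32)))
E
python3 cen.py 101.7
python3 - <<'E'
from disc import *
from scipy.optimize import least_squares
from cell import eyes
for n in("scene","top"):
    c=eyes.camera(n);W=cloud(c);dz=2 if n=="top" else 0
    P=W[(abs(W[...,2]-101.7-dz)<4)&(np.hypot(W[...,0]-549,W[...,1]+181)<34)][:,:2];print(n,len(P),P.mean(0),np.median(P,0))
    P=W[(abs(W[...,2]-89.7-dz)<3)&(np.hypot(W[...,0]-549,W[...,1]+181)<34)][:,:2];print(" side",len(P),P.mean(0))
# plate on the clean wrist view w5 by depth
c=load("w5");W=cloud(c)
P=W[(abs(W[...,2]-77.7)<3.5)&(np.hypot(W[...,0]-549,W[...,1]+181)<40)][:,:2]
t=np.degrees(np.arctan2(P[:,1]+181,P[:,0]-549));r=np.hypot(P[:,1]+181,P[:,0]-549)
pts=np.array([[549,-181]+np.percentile(r[abs(t-a)<5],98)*np.array([np.cos(np.radians(a)),np.sin(np.radians(a))]) for a in range(0,181,10)])
rr=least_squares(lambda p:np.hypot(*(pts-p[:2]).T)-p[2],[549,-181,32]);print("plate by depth",rr.x)
E
```

```text
1872 centroid [ 550.1 -178.7] mid [ 550.2 -178.3] span [44.3 44.6] ((550.1134643554688, -178.21786499023438), 23.44075584411621)
scene 213 [ 552.5 -180.5] [ 552.8 -180.5]
 side 32 [ 564.7 -191.5]
top 175 [ 551.5 -179.8] [ 551.4 -180. ]
 side 5 [ 532.7 -178.1]
plate by depth [ 549.4 -181.4   31.5]
```

>>> arm_command --pt "0.4 0 0 0.03 0" --pt "0.4 0 0 0.05 0" --pt "0.4 0 0 0.02 0" --pt "0.4 0 0 0.008 0" --pt "0.4 0 0 0.002 0" --pt "0.4 0 0 0 0" --newtons 5

```text
clock: 26.45
eef_pos: [551.4, -161.6, 61.3]
eef_rot: [-3.126, -0.492, 1.44]
wrist_force: [0.0, -0.1, 0.2]
finger_gap: 65.7
finger_force: 0.0
```

```bash
python3 st.py; python3 go.py 551.1 -161.2 61
```

```text
26.45 q [-0.579  0.592  1.445  0.441  1.368 -0.601] p [ 551.39  -161.574   61.311] rot [-3.126 -0.492  1.44 ] F [ 0.045 -0.083  0.21 ] gap 65.71816132531423 0.0
z [ 0.045  0.47  -0.881] tilt 28.178502735075813 y [ 0.992 -0.122 -0.014] x [0.115 0.874 0.472]
tool delta mm [ 0.1 -0.3  0.4] world [-0.3  0.4 -0.3]
```

>>> arm_command --pt "-0.1 0 0 0 0" --pt "-0.1 0 0 0 0" --pt "-0.1 0 0 0 0" --pt "-0.1 -0.0012 -0.0006 -0.0007 0" --pt "-0.1 -0.0012 -0.0004 -0.0006 0" --pt "-0.1 0 0 0 0" --pt "0.05 0 0 0 0" --pt "0.4 0 0 0 0" --pt "0.4 0 0 0 0" --pt "0.4 0 0 -0.01 0" --pt "0.4 0 0 -0.04 0" --pt "0.4 0 0 -0.04 0" --pt "0.4 0 0 -0.02 0" --pt "0.4 0 0 0 0"

```text
clock: 28.2
eef_pos: [545.2, -216.5, 159.1]
eef_rot: [-3.127, -0.491, 1.441]
wrist_force: [-0.5, 0.3, -1.0]
finger_gap: 65.6
finger_force: 0.0
```

```bash
python3 held.py 101.7;python3 ctr.py white 101.7;python3 cen.py 101.7; python3 go.py 629 197 127
```

```text
top plane z at centre 101.67 tilt deg [-0.1  0.2] 1840
28.2 F [-0.5  0.3 -1. ] gap 65.58974984279504 p [ 545.2 -216.5  159.1]
disc [ 548.9 -180.7   22.8] 6.108785521454729 138 [ 254  178   49   49 1876]
plate [ 549.2 -181.5] 67.09153340915294 184
1876 centroid [ 548.9 -181. ] mid [ 548.9 -180.7] span [44.3 44.5] ((548.978271484375, -180.53602600097656), 23.535783767700195)
tool delta mm [355.9  33.3 225. ] world [ 84.1 412.7 -30.8]
```

>>> arm_command --pt "0.4 0.03 0.004 0.01 0" --pt "0.4 0.045 0.004 0.028 0" --pt "0.4 0.045 0.004 0.028 0" --pt "0.4 0.045 0.004 0.028 0" --pt "0.4 0.045 0.004 0.028 0" --pt "0.4 0.045 0.004 0.028 0" --pt "0.4 0.045 0.004 0.028 0" --pt "0.4 0.045 0.004 0.028 0" --pt "0.4 0.011 0 0.022 0" --pt "0.4 0 0 0 0"

```text
clock: 29.5
eef_pos: [626.3, 199.6, 122.2]
eef_rot: [-3.121, -0.491, 1.44]
wrist_force: [-0.7, -1.0, -1.0]
finger_gap: 65.5
finger_force: 0.0
```

```bash
python3 - <<'E'
from disc import *
c=load("wl");W=cloud(c)
for n,a,b in(("steel",80,87),("white",92,99)):
    P=W[(W[...,2]>a)&(W[...,2]<b)&(np.hypot(W[...,0]-549.2,W[...,1]+181.4)<29)&(abs(W[...,0]-549)<10)]
    print(n,len(P),np.median(P,0))
E
python3 rk.py blue 632 235; python3 st.py; python3 go.py 633.4 256.9 14.2
```

```text
steel 20 [ 549.5 -202.7   84.8]
white 23 [ 548.9 -202.9   95.6]
h 12.227222077739153 pt [632.  235.2  55.6]
colour blob [ 257  182   47   46 1691] mid [631.4 234.9  54.5] span [41.6 35.9 24.6] px [280.1 204.4]
29.55 q [ 0.026  0.516  1.408  0.526  1.207 -0.036] p [626.931 198.46  123.245] rot [-3.122 -0.491  1.44 ] F [0.49  0.857 1.012] gap 65.65643865553209 0.0
z [ 0.043  0.47  -0.882] tilt 28.174562557232385 y [ 0.992 -0.122 -0.017] x [0.115 0.874 0.472]
tool delta mm [  0.4   1.2 123.9] world [   6.5   58.4 -109. ]
```

>>> arm_command --pt "0.4 0 0.0006 0.02 0" --pt "0.4 0 0 0.04 0" --pt "0.4 0 0 0.04 0" --pt "0.4 0 0 0.02 0" --pt "0.4 0 0 0.004 0" --pt "0.4 0 0 0 0" --newtons 15

```text
clock: 30.3
eef_pos: [634.4, 256.7, 16.1]
eef_rot: [-3.126, -0.492, 1.44]
wrist_force: [-0.4, -0.8, 0.9]
finger_gap: 65.9
finger_force: 0.0
```

```bash
python3 st.py; python3 go.py 632.9 257 14.2
```

```text
30.3 q [ 0.118  0.673  1.432  0.579  1.006 -0.064] p [634.425 256.74   16.09 ] rot [-3.126 -0.492  1.44 ] F [-0.442 -0.751  0.886] gap 65.87095221124868 0.0
z [ 0.046  0.471 -0.881] tilt 28.221142037741348 y [ 0.992 -0.123 -0.014] x [0.115 0.874 0.473]
tool delta mm [-0.8 -1.5  1.7] world [-1.5  0.3 -1.9]
```

>>> arm_command --pt "0.4 -0.0006 -0.0013 0.0017 0" --pt "-0.1 0 0 0 0" --pt "-0.1 0 0 0 0" --pt "-0.1 0 0 0 0" --pt "-0.1 0 0 0 0" --pt "-0.1 0 0 -0.005 0" --pt "-0.1 0 0 -0.015 0" --pt "-0.1 0 0 -0.04 0" --pt "-0.1 0 0 -0.045 0" --pt "-0.1 0 0 -0.025 0" --pt "-0.1 0 0 0 0" --newtons 15

```text
clock: 31.68
eef_pos: [627.5, 195.5, 130.2]
eef_rot: [-3.128, -0.492, 1.441]
wrist_force: [-0.1, -0.6, -0.7]
finger_gap: 46.4
finger_force: 15.0
```

```bash
python3 hd.py; python3 go.py 547.7 -211 155
```

```text
held 3996 x range [-23.1  21.2] top z0 -7.65 tilt x,y deg [-6.1 -0.6] F [-0.1 -0.6 -0.7] 46.35270807054716 [627.5 195.5 130.2]
tool delta mm [-352.3  -28.8 -218.5] world [ -79.1 -407.1   26.6]
```

>>> arm_command --pt "-0.1 -0.03 -0.005 -0.025 0" --pt "-0.1 -0.046 -0.004 -0.028 0" --pt "-0.1 -0.046 -0.004 -0.028 0" --pt "-0.1 -0.046 -0.004 -0.028 0" --pt "-0.1 -0.046 -0.004 -0.028 0" --pt "-0.1 -0.046 -0.004 -0.028 0" --pt "-0.1 -0.046 -0.004 -0.028 0" --pt "-0.1 -0.046 0 -0.026 0" --pt "-0.1 0 0 0 0" --newtons 8

```text
clock: 32.85
eef_pos: [547.0, -213.0, 153.2]
eef_rot: [-3.122, -0.493, 1.436]
wrist_force: [0.3, 0.3, -0.0]
finger_gap: 46.3
finger_force: 8.0
```

```bash
python3 hd.py; python3 go.py 551 -161.8 87
```

```text
held 3998 x range [-23.   21.1] top z0 -7.61 tilt x,y deg [-6.1 -0.6] F [ 0.3  0.3 -0. ] 46.3385473743633 [ 547.  -213.   153.2]
tool delta mm [12.  -1.3 81.9] world [  3.7  49.3 -66.4]
```

>>> arm_command --pt "-0.1 0.012 -0.001 0.01 0" --pt "-0.1 0 0 0.035 0" --pt "-0.1 0 0 0.03 0" --pt "-0.1 0 0 0.006 0" --pt "-0.1 0 0 0 0"

```text
clock: 33.52
eef_pos: [552.0, -161.0, 90.0]
eef_rot: [-3.125, -0.492, 1.442]
wrist_force: [0.1, -0.4, -0.2]
finger_gap: 46.4
finger_force: 8.0
```

```bash
python3 go.py 551 -161.8 83
```

```text
tool delta mm [-4.1 -0.8  5.7] world [-1.  -0.8 -7. ]
```

>>> arm_command --pt "-0.1 -0.0021 -0.0008 0.003 0" --pt "-0.1 -0.002 0 0.0027 0" --pt "-0.1 -0.001 0 0.0018 0" --pt "-0.1 -0.001 0 0.0018 0" --pt "-0.1 0 0 0 0"

```text
clock: 34.15
eef_pos: [550.7, -162.8, 78.3]
eef_rot: [-3.124, -0.492, 1.44]
wrist_force: [-0.4, 0.7, 0.8]
finger_gap: 46.5
finger_force: 8.0
```

>>> arm_command --pt "-0.1 -0.001 0 0.0018 0" --pt "-0.1 -0.001 0 0.0018 0" --pt "-0.1 0 0 0 0"

```text
clock: 34.52
eef_pos: [550.5, -162.8, 74.0]
eef_rot: [-3.124, -0.492, 1.44]
wrist_force: [-0.4, -0.2, 0.7]
finger_gap: 46.7
finger_force: 8.0
```

```bash
python3 held.py 113.7; python3 go.py 551 -161.8 71.7
```

```text
top plane z at centre 117.95 tilt deg [ 0.7 10.4] 4682
34.525 F [-0.4 -0.2  0.7] gap 46.65259502162466 p [ 550.5 -162.8   74. ]
tool delta mm [-0.2  0.4  2.6] world [ 0.5  1.  -2.4]
```

>>> arm_command --pt "-0.1 0 0.0004 0.0013 0" --pt "-0.1 -0.0002 0 0.0012 0" --pt "-0.1 0 0 0 0"

```text
clock: 34.95
eef_pos: [551.0, -161.8, 71.8]
eef_rot: [-3.124, -0.492, 1.44]
wrist_force: [-0.9, -0.0, 1.2]
finger_gap: 46.4
finger_force: 8.0
```

```bash
python3 held.py 113.7;python3 cen.py 113.7
```

```text
top plane z at centre 115.8 tilt deg [0.  5.5] 4867
34.95 F [-0.9 -0.   1.2] gap 46.43570384691545 p [ 551.  -161.8   71.8]
4387 centroid [ 549.6 -183.9] mid [ 550.8 -182.3] span [51.9 43.3] ((549.5464477539062, -183.640869140625), 24.85219383239746)
```

>>> arm_command --pt "-0.1 -0.0001 0 0.0008 0" --pt "-0.1 -0.0001 0 0.0008 0" --pt "-0.1 0 0 0 0"

```text
clock: 35.38
eef_pos: [551.2, -161.3, 70.4]
eef_rot: [-3.125, -0.492, 1.44]
wrist_force: [0.4, 1.1, 1.5]
finger_gap: 46.7
finger_force: 8.0
```

```bash
python3 held.py 113.7;python3 cen.py 113.7; python3 ctr.py blue 113.7
```

```text
top plane z at centre 114.55 tilt deg [-0.5  2.2] 4788
35.375 F [0.4 1.1 1.5] gap 46.69801313091326 p [ 551.2 -161.3   70.4]
5102 centroid [ 549.6 -180.9] mid [ 550.3 -180.8] span [53.2 44.5] ((549.50634765625, -181.0076904296875), 24.975391387939453)
disc [ 549.5 -180.8   23. ] 23.62523757500327 228 [ 238  215   81   80 4937]
plate [ 549.1 -181. ] 135.98098661803664 216
```

Centred and nearly flat; release and retreat.

>>> arm_command --pt "-0.1 -0.0002 0 0.0004 0" --pt "-0.1 0 0 0 0" --pt "0.05 0 0 0 0" --pt "0.4 0 0 0 0" --pt "0.4 0 0 0 0" --pt "0.4 0 0 -0.01 0" --pt "0.4 0 0 -0.04 0" --pt "0.4 0 0 -0.04 0" --pt "0.4 0 0 -0.02 0" --pt "0.4 0 0 0 0"

```text
clock: 36.67
eef_pos: [546.6, -214.0, 168.3]
eef_rot: [-3.127, -0.491, 1.441]
wrist_force: [0.3, 0.3, -1.1]
finger_gap: 65.9
finger_force: 0.0
```

```bash
python3 held.py 113.7;python3 ctr.py blue 113.7;python3 cen.py 113.7;  python3 - <<'E'
from disc import *
c=load("wl");W=cloud(c)
for n,a,b in(("steel",80,87),("white",92,99),("blue",104,111)):
    P=W[(W[...,2]>a)&(W[...,2]<b)&(np.hypot(W[...,0]-549.2,W[...,1]+181.4)<29)&(abs(W[...,0]-549)<10)]
    print(n,len(P),np.median(P,0))
H,S,V=cv2.split(cv2.cvtColor(c["img"],cv2.COLOR_BGR2HSV))
P=W[((H<8)|(H>172))&(S>140)&(abs(W[...,2]-122)<6)&(W[...,0]<700)];P=P[P[:,2]>118];print("bar",len(P),np.percentile(P,[1,99],axis=0))
P=W[(W[...,2]>135)&(W[...,2]<170)&(W[...,0]>600)&(W[...,0]<720)&(abs(W[...,1]+180)<40)];print("pin",len(P),np.median(P,0),P.min(0),P.max(0))
E
```

```text
top plane z at centre 113.86 tilt deg [0.1 0.3] 1869
36.675 F [ 0.3  0.3 -1.1] gap 65.9025146055197 p [ 546.6 -214.   168.3]
disc [ 549.5 -180.7   22.7] 19.508210214398236 141 [ 253  180   49   50 1899]
plate [ 549.5 -180.4] 64.86870447462508 156
1926 centroid [ 549.8 -180.9] mid [ 549.8 -180.4] span [44.5 44.7] ((549.5869140625, -180.45034790039062), 23.602622985839844)
steel 9 [ 554.1 -202.3   82.9]
white 21 [ 549.  -203.    96.8]
blue 22 [ 548.6 -202.9  107.8]
bar 2024 [[ 558.7 -190.6  119.8]
 [ 667.4 -121.6  124.6]]
pin 396 [ 667.4 -187.7  158.3] [ 664.4 -192.3  135.2] [ 677.4 -180.6  164.2]
```

All three discs are stacked within about 1 mm. Next is the keeper: I'll close the fingers, put them behind the pin on its +y side, and sweep it round.

>>> arm_command --pt "-1 0 0 -0.01 0" --pt "-1 0.048 0.057 0.03 0" --pt "-1 0.048 0.057 0.03 0" --pt "-1 0 0 0 0" --pt "-1 -0.015 0.0005 0.028 0" --pt "-1 -0.015 0.0005 0.028 0" --pt "-1 0 0 0 0" --newtons 20

```text
clock: 37.6
eef_pos: [643.1, -141.2, 102.9]
eef_rot: [-3.119, -0.493, 1.437]
wrist_force: [0.6, 0.4, 0.6]
finger_gap: 0.9
finger_force: 0.0
```

```bash
cat > sweep.py <<'E'
from h import *
from cell import manip,eyes
np.set_printoptions(precision=4,suppress=True)
s=manip.read_state();R=Ro.from_euler('xyz',s["eef_rot"]).as_matrix()
p=s["eef_pos"]-39.5*R[:,2];print(s["clock"],"tip",p,"F",s["wrist_force"],s["finger_gap"])
Hn=np.array([560.5,-127.5]);ux=np.array([.131,.991]);uy=np.array([.993,-.122])
for th in np.radians([-31,-36,-41,-46,-51,-56,-61,-66,-71,-76,-81,-86,-91,-95,-98]):
    P=Hn+118*np.array([np.cos(th),np.sin(th)]);t=np.array([np.sin(th),-np.cos(th)])
    a,b=18.5/max(abs(t@uy),1e-3),17.3/max(abs(t@ux),1e-3);d=min(a,b);h=23 if b<a else 17
    tip=np.r_[P-t*d+[0,.53*h],140]
    print(np.degrees(th).round(),"tip",tip.round(1),"row m",((tip-p)@R/1000).round(4));p=tip
E
python3 sweep.py
python3 - <<'E'
from disc import *
from cell import eyes
c=eyes.camera("scene");W=cloud(c);P=W[(W[...,2]>140)&(W[...,2]<168)&(abs(W[...,0]-668)<16)&(abs(W[...,1]+190)<16)];print("pin",len(P),np.median(P,0) if len(P) else "")
E
```

```text
37.6 tip [ 641.4455 -159.9056  137.6429] F [0.5779 0.4382 0.6065] 0.8888030736954065
-31.0 tip [ 671.4 -159.9  140. ] row m [ 0.0046  0.0296 -0.0009]
-36.0 tip [ 667.5 -168.7  140. ] row m [-0.0082 -0.0027 -0.0043]
-41.0 tip [ 663.2 -177.1  140. ] row m [-0.0078 -0.0033 -0.0041]
-46.0 tip [ 658.4 -184.8  140. ] row m [-0.0073 -0.0038 -0.0039]
-51.0 tip [ 653.3 -192.   140. ] row m [-0.0069 -0.0042 -0.0036]
-56.0 tip [ 646.8 -202.6  140. ] row m [-0.01   -0.0051 -0.0053]
-61.0 tip [ 637.7 -210.6  140. ] row m [-0.008  -0.008  -0.0042]
-66.0 tip [ 628.2 -217.5  140. ] row m [-0.0071 -0.0086 -0.0036]
-71.0 tip [ 618.4 -223.4  140. ] row m [-0.0063 -0.009  -0.0032]
-76.0 tip [ 608.3 -228.2  140. ] row m [-0.0054 -0.0094 -0.0027]
-81.0 tip [ 598. -232.  140.] row m [-0.0046 -0.0098 -0.0022]
-86.0 tip [ 587.5 -234.9  140. ] row m [-0.0037 -0.01   -0.0018]
-91.0 tip [ 577.  -236.8  140. ] row m [-0.0029 -0.0102 -0.0013]
-95.0 tip [ 568.6 -237.7  140. ] row m [-0.0017 -0.0082 -0.0007]
-98.0 tip [ 562.4 -237.9  140. ] row m [-0.001  -0.0062 -0.0004]
pin 11 [ 676.1 -187.   144.9]
```

>>> arm_command --pt "-1 0.016 -0.002 0.0085 0" --pt "-1 0 0.015 0 0" --pt "-1 0 0.017 0 0" --pt "-1 0 0 0 0" --pt "-1 -0.012 0.002 -0.008 0" --pt "-1 -0.0082 -0.0027 -0.0043 0" --pt "-1 -0.0078 -0.0033 -0.0041 0" --pt "-1 -0.0073 -0.0038 -0.0039 0" --pt "-1 0 0 0 0"

```text
clock: 38.78
eef_pos: [663.5, -167.3, 105.9]
eef_rot: [-3.125, -0.492, 1.439]
wrist_force: [0.6, -0.6, -0.0]
finger_gap: 0.2
finger_force: 0.0
```

```bash
cat > bar.py <<'E'
from disc import *
from cell import eyes
for n in("scene","top"):
    c=eyes.camera(n);W=cloud(c);H,S,V=cv2.split(cv2.cvtColor(c["img"],cv2.COLOR_BGR2HSV))
    m=((H<8)|(H>172))&(S>140);v,u=np.nonzero(m);P=onplane(c,np.c_[u,v],122.7)
    P=P[(np.hypot(P[:,0]-560,P[:,1]+128)<135)][:,:2]
    if len(P)>10:
        q=P[np.hypot(*(P-[560.5,-127.5]).T)>30];d=q.mean(0)-[560.5,-127.5];print(n,len(P),"bar az",np.degrees(np.arctan2(d[1],d[0])),len(q))
E
python3 bar.py; python3 sweep.py | head -1
```

```text
scene 138 bar az -40.48282597282592 85
top 177 bar az -41.456824738953955 119
38.875 tip [ 662.0547 -185.1273  140.751 ] F [-0.5962  0.3536  0.7226] 0.6148652363505778
```

>>> arm_command --pt "-1 -0.0075 -0.008 -0.0036 0" --pt "-1 -0.01 -0.0051 -0.0053 0" --pt "-1 -0.008 -0.008 -0.0042 0" --pt "-1 -0.0071 -0.0086 -0.0036 0" --pt "-1 -0.0063 -0.009 -0.0032 0" --pt "-1 -0.0054 -0.0094 -0.0027 0" --pt "-1 -0.0046 -0.0098 -0.0022 0" --pt "-1 -0.0037 -0.01 -0.0018 0" --pt "-1 0 0 0 0"

```text
clock: 40.0
eef_pos: [588.7, -217.0, 105.8]
eef_rot: [-3.125, -0.492, 1.44]
wrist_force: [1.1, -0.9, 1.1]
finger_gap: -0.0
finger_force: 0.0
```

```bash
python3 bar.py; python3 sweep.py | head -1
```

```text
scene 172 bar az -81.90302359451005 107
top 180 bar az -83.48765771491912 120
40.1 tip [ 587.5141 -235.1916  140.5268] F [1.4032 0.0258 0.3722] 0.26608862625081614
```

>>> arm_command --pt "-1 -0.0029 -0.0102 -0.0013 0" --pt "-1 -0.0017 -0.0082 -0.0007 0" --pt "-1 -0.001 -0.0055 -0.0004 0" --pt "-1 0 0 0 0"

```text
clock: 40.6
eef_pos: [564.4, -219.9, 105.6]
eef_rot: [-3.125, -0.492, 1.44]
wrist_force: [0.1, 0.2, 0.2]
finger_gap: 0.7
finger_force: 0.0
```

```bash
python3 bar.py; python3 sweep.py | head -1
```

```text
scene 177 bar az -92.65679727086584 111
top 183 bar az -94.62884962417445 120
40.7 tip [ 563.0083 -238.3644  140.3258] F [-0.6049 -0.0216  0.324 ] 0.7978555226306009
```

>>> arm_command --pt "-1 0 -0.003 0 0" --pt "-1 0 -0.003 0 0"

```text
clock: 40.95
eef_pos: [560.0, -218.9, 105.7]
eef_rot: [-3.128, -0.492, 1.441]
wrist_force: [8.5, 1.5, -0.5]
finger_gap: 0.3
finger_force: 4.3
```

>>> arm_command --pt "-1 0 -0.002 0 0" --pt "-1 0 -0.002 0 0"

```text
clock: 41.2
eef_pos: [555.4, -218.0, 105.7]
eef_rot: [-3.126, -0.493, 1.441]
wrist_force: [4.8, 2.9, -1.0]
finger_gap: 0.3
finger_force: 2.0
```

>>> arm_command --pt "-1 0 -0.002 0 0" --pt "-1 0 0 0 0"

```text
clock: 41.45
eef_pos: [552.6, -218.3, 105.5]
eef_rot: [-3.124, -0.492, 1.44]
wrist_force: [1.3, 0.1, 0.0]
finger_gap: 0.1
finger_force: 0.0
```

```bash
python3 bar.py; python3 sweep.py | head -1
```

```text
scene 174 bar az -98.70113162140908 108
top 188 bar az -101.05764580815519 125
41.55 tip [ 550.9227 -236.9461  140.3315] F [-0.171   0.0682  0.8043] 0.5473232881418134
```

>>> arm_command --pt "-1 0 -0.002 0 0" --pt "-1 0 -0.002 0 0" --pt "-1 0 0 0 0"

```text
clock: 41.92
eef_pos: [548.7, -217.8, 105.7]
eef_rot: [-3.124, -0.492, 1.44]
wrist_force: [0.1, 0.2, 0.5]
finger_gap: 0.5
finger_force: 0.0
```

```bash
python3 bar.py
```

```text
scene 173 bar az -100.13940678946538 106
top 187 bar az -102.5332782258169 122
```

>>> arm_command --pt "-1 0 -0.002 0 0" --pt "-1 0 -0.002 0 0"

```text
clock: 42.28
eef_pos: [547.2, -217.5, 106.0]
eef_rot: [-3.131, -0.491, 1.442]
wrist_force: [26.0, -0.8, -7.3]
finger_gap: 0.4
finger_force: 12.6
```

>>> arm_command --pt "-1 0 -0.002 0 0" --pt "-1 0 0 0 0"

```text
clock: 42.52
eef_pos: [547.0, -217.4, 106.1]
eef_rot: [-3.136, -0.49, 1.443]
wrist_force: [33.1, -1.6, -9.8]
finger_gap: 0.2
finger_force: 16.5
```

```bash
python3 bar.py
```

```text
scene 178 bar az -100.895349599523 109
top 183 bar az -103.00987243254285 119
```

Hard stop reached. I'll back off and check that everything stays in place.

>>> arm_command --pt "-1 0 0.004 0 0" --pt "-1 0 0.015 0 0" --pt "-1 0 0 -0.03 0" --pt "-1 0 0 -0.05 0" --pt "-1 -0.04 0 -0.05 0" --pt "-1 0 0 0 0" --pt "-1 0 0 0 0"

```text
clock: 43.5
eef_pos: [551.4, -313.6, 199.7]
eef_rot: [-3.123, -0.493, 1.44]
wrist_force: [0.2, 0.3, -1.7]
finger_gap: 0.3
finger_force: 0.0
```

```bash
python3 bar.py; python3 held.py 113.7
python3 - <<'E'
from disc import *
from scipy.optimize import least_squares
c=load("wl");cv2.imwrite("pics/fin.png",c["img"]);W=cloud(c)
for n,a,b in(("steel",80,87),("white",92,99),("blue",104,111)):
    P=W[(W[...,2]>a)&(W[...,2]<b)&(np.hypot(W[...,0]-549.2,W[...,1]+181.4)<29)]
    P=P[np.hypot(P[:,0]-549.2,P[:,1]+181.4)>18]
    r=least_squares(lambda p:np.hypot(*(P[:,:2]-p).T)-23.5,[549,-181],loss="soft_l1");print(n,len(P),r.x)
E
```

```text
scene 205 bar az -101.63615805310225 138
top 186 bar az -102.5511677888358 123
top plane z at centre 114.11 tilt deg [-0.1  0. ] 1293
43.6 F [-0.4  0.2 -0.3] gap 0.4621432035158762 p [ 551.6 -312.9  199.8]
steel 54 [ 549.7 -179.4]
white 61 [ 549.1 -179.9]
blue 69 [ 550.  -179.7]
```

View pics/fin.png

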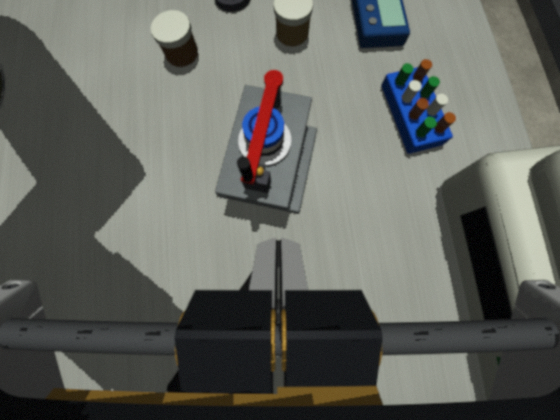

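The bar (hub (273,78) to pin (245,170)) lies over the stacked pack with the blue disc on top at (264,128), and the bystanders stand where they were. Handing in.

```bash
python3 -c "
from cell import ticket
print(ticket.sign_off())"
```

```text
the job is handed in; nothing more can be done
None
```

I built the filter pack (steel, white, blue, each measured within about 1–2 mm of the plate's centre), swung the keeper bar to its hard stop, and handed the job in at about 44 s; no verdict came back, and I re-gripped the white disc once to move it about 2.5 mm back toward centre.

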